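# Pack the egg sampling caddy

## Robot

A 7-joint arm with a two-finger parallel gripper is mounted at the origin on the work surface. World frame = base frame: x ahead of the robot, y to its left, z up, the work surface at z = 0. Lengths are in m, angles in rad, forces in N, time in s.
With the tool pointing down it reaches from about 0.425 to 0.825 m from the base axis. Payload 3.6 kg.
Tool frame: the origin (TCP) lies at the very end of the fingers, on their centre line; the grasp point (between the pads) lies 19 mm behind it; y points along the fingers, z is the direction in which the jaws open and shut, and the axes are right-handed (so a half turn about y gives the same grasp; the last joint's range is limited). The gripper opens to 93 mm and grips with 3 to 60 N. Pads are 15 mm wide; open, the fingers measure 128 mm over their backs; the gripper's body (75 mm by 188 mm) begins 65 mm behind the grasp point.
Start: joints at [-1.212, 0.615, -0.013, 1.423, 0.008, 1.103, -0.04], TCP at [0.245, 0.602, 0.219] pointing down, gripper open.
Joint ranges: [-3.12, 3.12], [-0.3, 2.06], [-1.34, 1.32], [0.26, 2.42], [-1.36, 4.5], [0.01, 1.98], [-2.84, 2.84]. Speed limits (rad/s): [2.79, 2.79, 3.14, 3.14, 3.14, 3.14, 3.14].

## Interface

Orientations are given as a unit quaternion [x, y, z, w].
In Python, from plant import readout, imaging, ticket gives the robot as it stands.
- The arm moves only by the tool drive_tool, never from a script. Its argument "moves" is a list of rows, each a list of 3 entries, a list of its own where there are three numbers: the opening, from 0 (shut) to 1 (fully open), then the shift along the world's x, y, z in m, then the turn, a rotation vector about the world's x, y, z in degrees. In form: [[hand, [tx, ty, tz], [wx, wy, wz]], ...]. A call has exactly 10 rows; each row shifts and turns the pose as measured when the row begins; what a row does not reach is not made up. A row lasts 1/12 s, in which the tool goes at most 41.7 mm and 7.16 degrees, less where a joint would pass 70% of its speed; a pose out of reach is approached as far as the arm can. A call is refused whole if a number of a shift passes 0.0417 or a number of a turn 7.16, either way. A call with a gripper value outside its range is refused whole. The fingers move at their own pace and stop on an object; the grip force is fixed at half the most. Time passes only in rows, so rows that do not move let the fingers close, or fill a call up. It gives the time, the measured TCP pose, the force and the opening at its end, in the units of the state.
- readout.read_state(): the state, without advancing time (a new reading comes with each control period).
- imaging.snapshot(name): name is "scene" or "top"; returns a dict with "color" (420x560x3 uint8, red, green, blue), "fx", "fy", "cx", "cy" (pixels), "D" ([k1, k2, p1, p2, k3] as OpenCV has them; the pictures are not rectified), "pose" (4x4, takes a point from camera to world coordinates). Camera axes: x right, y down, z forward; pixel columns grow to the right and rows downward; lengths in m; the calibration is good to about 2 mm. A picture is of the moment at which its call begins. There is no depth.
- ticket.hand_in(): hands the job in, once; it reports no verdict.
The state is a dict: "clock": time; "qpos": joint angles; "dq": joint speeds; "effort": joint torques, N m; "ee_pos": TCP position; "tcp_rot": TCP orientation; "contact_force": force on the tool from outside, world axes, zero at the start; "ft_torque": the same for the moment, N m; "width": opening from 0.0 (shut) to 1.0 (fully open).
Only numpy, scipy, OpenCV 4.12 (cv2) and the standard library are available. Lean on these libraries where they do the work, as an engineer would, in place of code of your own. Each camera call takes 0.05 s, during which the arm holds its last target.

## Task

Pack the steel caddy for the next sampling round: stand the whole egg in the low round cup and the capped vial in the taller round socket, lay the lidded dish lid-up in the square tub and the forceps lengthwise in the long trough, each resting flat or upright on its floor. Leave the opened egg and the dish without a lid where they are, and set the egg down gently rather than letting it fall.

Things in the scene. Friction and masses are not known exactly. Their poses are not given: they have to be found in the camera images.
- egg: Whole brown egg, standing upright in a low white round stand on the bench (the stand is 58 mm across, its rim 10 mm above the egg's foot). 57.5 mm tall, widest (43.6 mm) 32 mm above its foot; flattened foot 18 mm across. Origin: centre of its foot; z up along the egg. About 55 g, fragile.
- vial: Amber sample vial with paper label and black screw cap, standing on the bench. 30 mm diameter (cap 29 mm), 70 mm tall. Origin: centre of its underside; z up. About 60 g. A plain open glass beaker, 48 mm wide and 60 mm tall, the eggs and the dishes stand around it on the bench, none of them closer than 80 mm centre to centre.
- dish: Small round pale dish WITH its lid on; the flat lid has a small round knob in the middle. Body 53 mm across, lid 55 mm across from 7 mm to 20 mm above the underside; knob 14 mm across, top at 27 mm. Origin: centre of its underside; z up. About 50 g.
- forceps: Steel forceps with two tines, lying flat on the bench: 132 mm long, 14 mm wide over the tines near the middle, 8 mm high. Origin: at mid-length, on the underside; x runs along the forceps to the tips (the tines are 14 mm wide and parallel from x = -28 to +38 mm; the joined back end is at x = -66 mm), z up. A bystander: a single-pointed black-handled probe, not needed, lies near it (axes of the two 65 to 100 mm apart, about along the bench's x). About 35 g.
- opened_egg: Look-alike: egg of the same brown shell with its top broken off, open and hollow, 43 mm tall, 43.6 mm wide, standing in its own white stand like the whole egg's. Stays where it is. Origin: centre of its foot.
- open_dish: Look-alike: pale round dish of the same size without a lid, an open empty bowl, 55 mm across, 20 mm high. Stays where it is. Origin: centre of its underside.
- egg_cup: The liners sit in the shallow steel caddy (280 x 176 mm, rim 14 mm above the bench), fixed; its three 80 mm square places are in a row 86 mm apart, in any order, with the trough along the row on the robot's side, 81 mm from it centre to centre. This one: low round white cup for the whole egg, inside diameter 52 mm, floor 3 mm above the origin, rim 13 mm above it. Origin: centre of its underside (4 mm above the bench); z up, y along the caddy's row.
- vial_socket: Liner in the caddy: taller round white socket for the vial, inside diameter 50 mm, floor 3 mm above the origin, rim 28 mm above it. Origin: centre of its underside (4 mm above the bench); z up, y along the caddy's row.
- dish_tub: Liner in the caddy: square white tub for the lidded dish, 74 mm inside, floor 3 mm above the origin, rim 10 mm above it. Origin: centre of its underside (4 mm above the bench); z up, y along the caddy's row.
- trough: Liner in the caddy: long white trough for the forceps, inside 170 mm (along its y) by 66 mm (along its x), floor 3 mm above the origin, rim 10 mm above it. Origin: centre of its underside (4 mm above the bench); z up.

How it is judged:
At the end, for the whole second after the job is handed in: Egg, vial and lidded dish each within 0.15 rad of upright, on the floor of its own liner, centred within 15 mm (vial 13 mm); forceps flat on the trough floor, within 34 mm of its centre and 0.45 rad of its length; all released, at rest; opened egg and open dish within 20 mm of their start (horizontal distance between egg and egg_cup below 0.015 m and z of egg in the frame of egg_cup between 0 and 0.008 m and angle between each of egg, vial, dish, forceps's own z axis and vertical below 0.15 rad and linear speed of each of egg, vial, dish, forceps below 0.02 m/s and contact force between the fingers and egg below 0.1 N and horizontal distance between vial and vial_socket below 0.013 m and z of vial in the frame of vial_socket between 0 and 0.008 m and contact force between the fingers and vial below 0.1 N and horizontal distance between dish and dish_tub below 0.015 m and z of dish in the frame of dish_tub between 0 and 0.008 m and contact force between the fingers and dish below 0.1 N and horizontal distance between forceps and trough below 0.034 m and z of forceps in the frame of trough between 0 and 0.008 m and contact force between the fingers and forceps below 0.1 N and angle between the x axis of forceps and the y axis of trough, either way round below 0.45 rad and distance of each of opened_egg, open_dish from where it was at the start of the episode below 0.02 m); the robot touches nothing.
It fails at once if the opened egg is moved more than 20 mm (distance of opened_egg from where it was at the start of the episode above 0.02 m).
It fails at once if the dish without a lid is moved more than 20 mm (distance of open_dish from where it was at the start of the episode above 0.02 m).
It fails at once if the whole egg is dropped (falls faster than 0.6 m/s while not held) (contact force between the fingers and egg below 0.05 N and linear speed of egg above 0.6 m/s).
It also fails if it takes over 106 s, if anything falls off the work surface, if the arm or the gripper's body presses on something with over 40 N, if the wrist force passes 120 N, or if a joint passes its speed limit or range.

## Working session

There is one attempt and no reset: what is moved stays moved. The work goes in short steps, Python scripts to look and compute and a tool call to move; the robot and the scene stay as the last step left them, time stands still between calls to the robot, and variables do not carry over. Pictures are saved under pics/ and viewed, and the job is handed in when it is done.

Besides the shell and the picture viewer there is one more tool, called after "Request:" as name(argument=value, ...), one argument or row to a line, values as JSON. drive_tool: Moves the arm, as the interface text tells. Its arguments: {"type":"object","properties":{"moves":{"type":"array","items":{"type":"array"}}},"required":["moves"]}

```bash
ls; mkdir -p pics
python3 - <<'E'
from plant import readout, imaging
import cv2, numpy as np
print(readout.read_state())
for n in ("scene","top"):
    s=imaging.snapshot(n)
    cv2.imwrite(f"pics/{n}0.png",s["color"][:,:,::-1])
    np.savez(f"pics/{n}0.npz",**s)
    print(n,s["fx"],s["fy"],s["cx"],s["cy"],s["D"],np.round(s["pose"],4).tolist())
E
```

```text
pics
{'clock': 0.0, 'qpos': array([-1.2114963 ,  0.61588964, -0.0126265 ,  1.4249007 ,  0.00808397,
        1.10341801, -0.04040739]), 'dq': array([ 1.23492571e-04, -9.04045463e-05,  1.81371853e-03, -1.38773750e-04,
        3.45688102e-04, -3.75365115e-04,  2.82428866e-04]), 'effort': array([-1.26868440e-04, -4.58926034e+01,  2.08755042e-01, -1.65751505e+01,
       -6.10556267e-02,  2.03450688e-02,  2.39395067e-04]), 'ee_pos': array([0.24427596, 0.60148676, 0.21749977]), 'tcp_rot': array([ 0.69488673, -0.13570346,  0.13536766, -0.6931036 ]), 'contact_force': array([ 0.20838623, -0.71583469,  0.40945543]), 'ft_torque': array([-0.03843152, -0.03363929,  0.00879423]), 'width': 0.9989205276337477}
scene 466.11956505257837 466.11956505257837 276.8244299551793 211.94728562409205 [-0.01544082  0.          0.          0.          0.        ] [[-0.7473, 0.3528, -0.5631, 1.2295], [0.6644, 0.3901, -0.6374, 0.7254], [-0.0052, -0.8505, -0.526, 0.6449], [0.0, 0.0, 0.0, 1.0]]
top 484.4172192823838 484.4172192823838 278.3343426878397 210.127705088745 [-0.07572942  0.          0.          0.          0.        ] [[-0.0039, -0.9889, 0.1483, 0.3604], [-1.0, 0.0049, 0.0067, 0.0233], [-0.0073, -0.1482, -0.9889, 1.3264], [0.0, 0.0, 0.0, 1.0]]
```

View pics/top0.png

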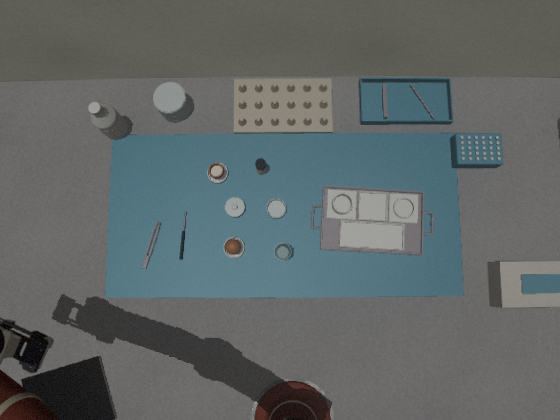

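View pics/scene0.png

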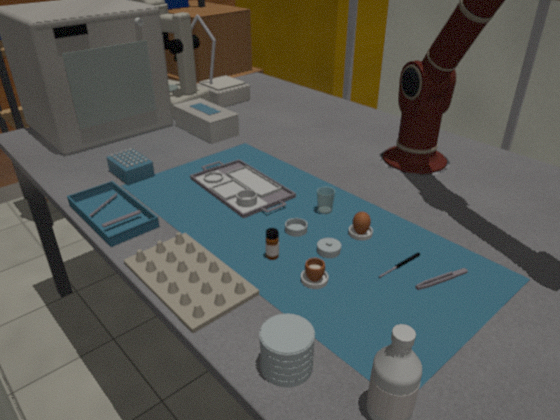

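The top view shows the egg at (234,247), opened egg (217,173), vial (261,166), lidded dish (235,207), open dish (276,209), beaker (284,252), forceps (151,245) and probe (183,238). In the caddy there are round liners at (342,204) and (403,208), the tub at (373,206) and the trough at (372,235). Next I'll enlarge it and check which round liner is which.

```bash
cat > h.py <<'E'
import numpy as np, cv2
def load(f): 
    return dict(np.load(f))
def ray(s,uv):
    K=np.array([[s["fx"],0,s["cx"]],[0,s["fy"],s["cy"]],[0,0,1.]])
    p=cv2.undistortPoints(np.array(uv,float).reshape(-1,1,2),K,s["D"].astype(float)).reshape(-1,2)
    d=np.c_[p,np.ones(len(p))]@s["pose"][:3,:3].T
    return s["pose"][:3,3],d
def onplane(s,uv,z):
    o,d=ray(s,uv); return o+d*((z-o[2])/d[:,2])[:,None]
def proj(s,P):
    P=np.array(P,float).reshape(-1,3); T=np.linalg.inv(s["pose"])
    K=np.array([[s["fx"],0,s["cx"]],[0,s["fy"],s["cy"]],[0,0,1.]])
    return cv2.projectPoints(P,cv2.Rodrigues(T[:3,:3])[0],T[:3,3],K,s["D"].astype(float))[0].reshape(-1,2)
def tri(s1,uv1,s2,uv2):
    o1,d1=ray(s1,uv1);o2,d2=ray(s2,uv2);d1=d1[0];d2=d2[0]
    t=np.linalg.lstsq(np.c_[d1,-d2],o2-o1,rcond=None)[0]
    a,b=o1+t[0]*d1,o2+t[1]*d2
    return (a+b)/2,np.linalg.norm(a-b)
E
python3 - <<'E'
from h import *
a=cv2.imread("pics/top0.png"); 
c=np.clip(a[150:270,130:300].astype(float)*1.8,0,255).astype('uint8')
cv2.imwrite("pics/topA.png",cv2.resize(c,None,fx=4.7,fy=4.7,interpolation=cv2.INTER_CUBIC))
c=np.clip(a[175:265,300:440].astype(float)*1.6,0,255).astype('uint8')
cv2.imwrite("pics/topB.png",cv2.resize(c,None,fx=5,fy=5,interpolation=cv2.INTER_CUBIC))
b=cv2.imread("pics/scene0.png")
c=np.clip(b[150:300,180:490].astype(float)*1.8,0,255).astype('uint8')
cv2.imwrite("pics/scA.png",cv2.resize(c,None,fx=2.55,fy=2.55,interpolation=cv2.INTER_CUBIC))
E
```

```text
(no output)
```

View pics/topA.png

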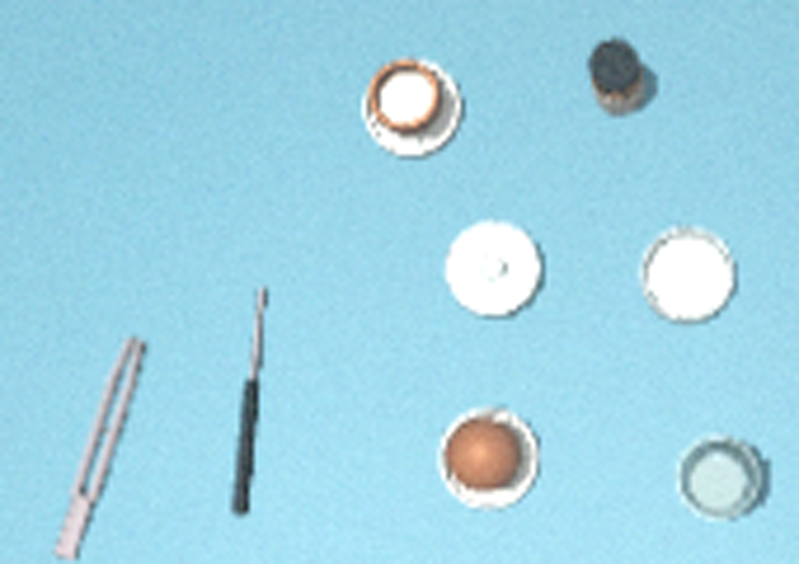

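View pics/topB.png

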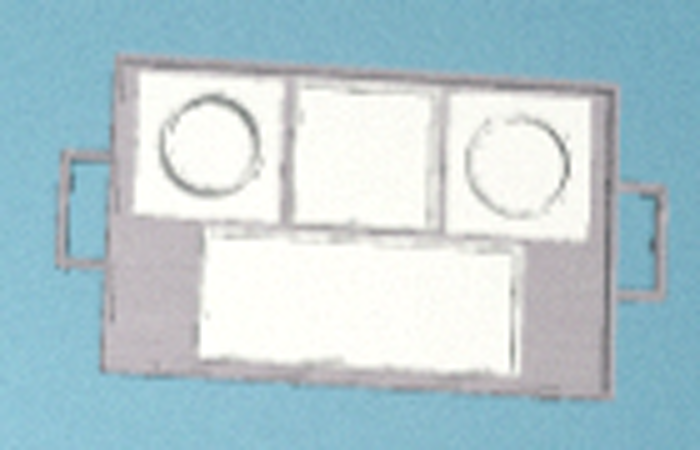

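View pics/scA.png

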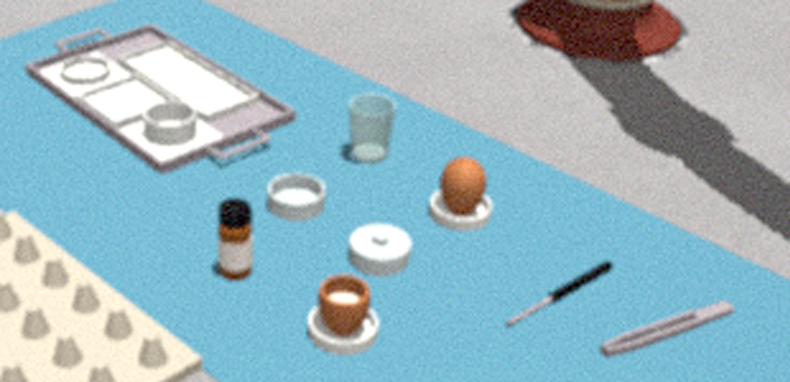

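The scene view shows the taller socket nearest the camera at about (245,198), which is the left one in the top view. The egg cup is therefore the right one, and the tub is in the middle. Now I'll measure from masks.

```bash
cat > meas.py <<'E'
from h import *
t=load("pics/top0.npz"); im=t["color"].astype(int)
r,g,b=im[...,0],im[...,1],im[...,2]
non=((r>0.62*b)|(b<50)).astype('uint8'); 
roi=np.zeros_like(non); roi[138:292,115:455]=1; non*=roi
n,lab,st,ce=cv2.connectedComponentsWithStats(non,connectivity=8)
for i in range(1,n):
    if st[i,4]<25: continue
    print("comp",st[i].tolist(),np.round(ce[i],1))
    m=(lab==i).astype('uint8')
    c=max(cv2.findContours(m,cv2.RETR_EXTERNAL,cv2.CHAIN_APPROX_NONE)[0],key=len)
    w=onplane(t,c.reshape(-1,2),0.012)[:,:2]
    (x,y),(a,bb),an=cv2.minAreaRect((w*1000).astype(np.float32))
    (X,Y),R=cv2.minEnclosingCircle((w*1000).astype(np.float32))
    print("   z12 rect",round(x),round(y),round(a),round(bb),round(an,1),"circ",round(X),round(Y),round(R,1))
E
python3 meas.py
```

```text
comp [115, 138, 340, 154, 49296] [278.1 217.7]
   z12 rect 551 19 955 429 89.8 circ 551 27 516.4
comp [448, 138, 7, 18, 57] [451.9 146.1]
   z12 rect 737 -459 17 49 79.0 circ 737 -458 25.2
comp [420, 147, 10, 15, 39] [425.1 154.6]
   z12 rect 714 -383 21 40 57.3 circ 715 -382 21.0
comp [448, 157, 7, 20, 58] [451.7 165.5]
   z12 rect 679 -452 17 55 86.4 circ 679 -457 28.0
```

```bash
python3 - <<'E'
import numpy as np
im=np.load("pics/top0.npz")["color"]
for u,v in [(200,230),(130,150),(440,280),(150,245),(146,258),(183,250),(184,222),(234,247),(242,252),(235,207),(276,209),(261,163),(330,240),(342,204),(373,206),(372,235)]: print(u,v,im[v,u])
E
sed -i 's/non=.*astype(.uint8.); *$/non=((r>0.72*b)|(b<45)).astype("uint8")/' meas.py; grep non= meas.py; python3 meas.py
```

```text
200 230 [ 88 122 134]
130 150 [ 76 109 122]
440 280 [ 75 107 119]
150 245 [62 82 89]
146 258 [122 119 120]
183 250 [30 42 50]
184 222 [114 115 119]
234 247 [119  86  67]
242 252 [148 149 147]
235 207 [153 159 157]
276 209 [151 157 156]
261 163 [44 53 55]
330 240 [124 119 123]
342 204 [158 156 154]
373 206 [161 161 155]
372 235 [160 159 156]
non=((r>0.72*b)|(b<45)).astype("uint8")
comp [256, 159, 11, 16, 144] [260.8 166.4]
   z12 rect 681 80 43 28 0.2 circ 681 83 21.9
comp [207, 162, 21, 22, 368] [217.1 172.3]
   z12 rect 664 203 60 56 0.7 circ 665 202 31.5
comp [311, 185, 123, 71, 6932] [371.9 220. ]
   z12 rect 530 -225 338 181 86.1 circ 528 -225 170.9
comp [224, 196, 21, 22, 344] [234.3 206.6]
   z12 rect 568 153 57 57 75.5 circ 568 153 29.4
comp [265, 198, 22, 21, 348] [275.6 207.9]
   z12 rect 564 40 57 55 26.3 circ 564 40 29.0
comp [182, 211, 5, 28, 59] [184.  224.8]
   z12 rect 519 291 7 75 86.4 circ 519 293 37.4
comp [141, 221, 20, 49, 281] [150.5 245. ]
   z12 rect 463 383 18 135 73.1 circ 463 382 67.6
comp [223, 236, 22, 23, 394] [233.4 246.9]
   z12 rect 457 154 60 57 0.3 circ 457 154 30.8
comp [180, 240, 4, 19, 41] [181.7 249.1]
   z12 rect 452 296 6 49 85.6 circ 452 296 24.8
comp [273, 242, 19, 19, 280] [282. 251.]
   z12 rect 445 23 49 49 89.7 circ 445 23 25.7
```

```bash
cat > meas2.py <<'E'
from h import *
t=load("pics/top0.npz"); s=load("pics/scene0.npz")
im=s["color"].astype(int); r,g,b=im[...,0],im[...,1],im[...,2]
non=((r>0.72*b)|(b<45)).astype("uint8"); roi=np.zeros_like(non)
cv2.fillPoly(roi,[np.array([[240,148],[515,280],[425,360],[260,270],[140,190]])],1); non*=roi
n,lab,st,ce=cv2.connectedComponentsWithStats(non,connectivity=8)
for i in range(1,n):
    if st[i,4]<25: continue
    print("comp",st[i].tolist(),np.round(ce[i],1),"z10:",np.round(onplane(s,[ce[i]],0.010)[0]*1000), "z30",np.round(onplane(s,[ce[i]],0.030)[0]*1000))
tc=dict(vial=(260.8,166.4),oegg=(217.1,172.3),dish=(234.3,206.6),odish=(275.6,207.9),forc=(150.5,245),egg=(233.4,246.9),beak=(282,251))
print("TOP")
for k,v in tc.items(): print(k,"z10",np.round(onplane(t,[v],0.010)[0]*1000),"z30",np.round(onplane(t,[v],0.03)[0]*1000))
# brown masks both views
for nm,S in (("top",t),("scene",s)):
    im=S["color"].astype(int); r,g,b=im[...,0],im[...,1],im[...,2]
    m=((r>1.3*b)).astype("uint8"); n,lab,st,ce=cv2.connectedComponentsWithStats(m,connectivity=8)
    for i in range(1,n):
        if 20<st[i,4]<2000 and (nm=="top" and 155<ce[i][1]<260 and 200<ce[i][0]<270 or nm=="scene" and 220<ce[i][0]<400 and 200<ce[i][1]<290): print(nm,"brown",st[i].tolist(),np.round(ce[i],1))
E
python3 meas2.py
```

```text
comp [190, 159, 106, 59, 3480] [242.5 187.3] z10: [ 534. -209.   10.] z30 [ 556. -179.   30.]
comp [317, 187, 18, 27, 360] [324.6 200.3] z10: [414.  -2.  10.] z30 [440.  21.  30.]
comp [348, 211, 26, 30, 570] [360.6 226.5] z10: [442. 145.  10.] z30 [467. 164.  30.]
comp [285, 217, 23, 20, 372] [295.8 226.6] z10: [561.  39.  10.] z30 [582.  60.  30.]
comp [265, 228, 15, 32, 386] [271.8 244.3] z10: [654.  55.  10.] z30 [672.  76.  30.]
comp [317, 237, 25, 21, 432] [328.6 247.1] z10: [564. 151.  10.] z30 [585. 169.  30.]
comp [379, 253, 40, 25, 129] [398.3 265.2] z10: [500. 299.  10.] z30 [523. 312.  30.]
comp [300, 257, 29, 32, 716] [314.3 273.4] z10: [656. 196.  10.] z30 [674. 213.  30.]
comp [415, 268, 53, 22, 396] [440.4 278.4] z10: [471. 385.  10.] z30 [495. 396.  30.]
comp [391, 324, 27, 33, 542] [403.6 336.7] z10: [665. 430.  10.] z30 [682. 439.  30.]
TOP
vial z10 [681.  81.  10.] z30 [676.  80.  30.]
oegg z10 [665. 202.  10.] z30 [661. 200.  30.]
dish z10 [568. 153.  10.] z30 [565. 151.  30.]
odish z10 [564.  40.  10.] z30 [561.  39.  30.]
forc z10 [463. 383.  10.] z30 [461. 377.  30.]
egg z10 [457. 155.  10.] z30 [456. 153.  30.]
beak z10 [446.  23.  10.] z30 [444.  23.  30.]
top brown [209, 163, 14, 15, 60] [215.7 170.4]
top brown [225, 239, 15, 15, 181] [232.2 246.2]
scene brown [353, 212, 17, 22, 301] [361.1 222.3]
scene brown [266, 234, 12, 12, 96] [271.8 240.6]
scene brown [266, 255, 12, 4, 28] [271.5 256.8]
scene brown [305, 258, 20, 24, 337] [314.5 269.2]
```

```bash
cat > meas3.py <<'E'
from h import *
t=load("pics/top0.npz"); s=load("pics/scene0.npz")
for nm,a,b in [("egg",(232.2,246.2),(361.1,222.3)),("vial",(260.8,166.4),(271.8,244.3)),("oegg_whole",(217.1,172.3),(314.3,273.4)),("dish",(234.3,206.6),(328.6,247.1)),("beaker",(282,251),(324.6,200.3)),("odish",(275.6,207.9),(295.8,226.6))]:
    p,e=tri(t,[a],s,[b]); print(nm,np.round(p*1000),"gap",round(e*1000,1))
for nm,S,th in (("top",t,138),("scene",s,150)):
    im=S["color"].astype(int); mn=im.min(2); 
    m=(mn>th).astype("uint8"); n,lab,st,ce=cv2.connectedComponentsWithStats(m,connectivity=4)
    for i in range(1,n):
        if st[i,4]<60: continue
        c=ce[i]
        if not((nm=="top" and 300<c[0]<440 and 180<c[1]<260) or (nm=="scene" and 190<c[0]<295 and 158<c[1]<215)): continue
        cc=max(cv2.findContours((lab==i).astype('uint8'),cv2.RETR_EXTERNAL,cv2.CHAIN_APPROX_NONE)[0],key=len).reshape(-1,2)
        w=onplane(S,cc,0.010)[:,:2]*1000
        (x,y),wh,an=cv2.minAreaRect(w.astype(np.float32))
        print(nm,st[i].tolist(),np.round(c,1),"rect",np.round([x,y,*wh,an],1), "cen",np.round(onplane(S,[c],0.010)[0]*1000))
# caddy outline w/o handles (open)
im=t["color"].astype(int); r,g,b=im[...,0],im[...,1],im[...,2]
m=(r>0.8*b).astype('uint8'); m[:180]=0;m[262:]=0;m[:,:305]=0;m[:,440:]=0
m=cv2.morphologyEx(m,cv2.MORPH_CLOSE,np.ones((3,3))); m=cv2.morphologyEx(m,cv2.MORPH_OPEN,np.ones((9,9)))
cc=max(cv2.findContours(m,cv2.RETR_EXTERNAL,cv2.CHAIN_APPROX_NONE)[0],key=len).reshape(-1,2)
(x,y),wh,an=cv2.minAreaRect((onplane(t,cc,0.014)[:,:2]*1000).astype(np.float32)); print("caddy",x,y,wh,an)
# forceps ends
m=((r>0.72*b)).astype('uint8'); m2=np.zeros_like(m); m2[218:272,138:163]=m[218:272,138:163]
ys,xs=np.nonzero(m2); w=onplane(t,np.c_[xs,ys],0.005)[:,:2]*1000
print("forceps line",cv2.fitLine(w.astype(np.float32),cv2.DIST_L2,0,.01,.01).ravel(), cv2.minAreaRect(w.astype(np.float32)), w.min(0),w.max(0))
E
python3 meas3.py
```

```text
egg [457. 156.  34.] gap 0.7
vial [675.  80.  34.] gap 0.7
oegg_whole [663. 202.  18.] gap 0.9
dish [567. 154.  13.] gap 1.2
beaker [444.  23.  32.] gap 1.0
odish [563.  40.  12.] gap 1.4
top [327, 189, 30, 31, 688] [341.2 204.2] rect [ 573.9 -141.4   79.8   79.5   86.1] cen [ 573. -141.   10.]
top [359, 193, 27, 28, 688] [371.9 206.2] rect [ 567.1 -225.8   72.3   73.6   87.3] cen [ 567. -226.   10.]
top [389, 194, 29, 29, 705] [403.2 207.8] rect [ 562.6 -311.8   78.    78.5   87.3] cen [ 562. -312.   10.]
top [340, 220, 63, 30, 1518] [370.7 235.1] rect [ 488.5 -220.5  169.8   72.1   86.3] cen [ 488. -220.   10.]
scene [232, 169, 44, 25, 452] [253.3 181.3] rect [ 487.4 -220.9  153.8   56.3   84.1] cen [ 488. -216.   10.]
scene [215, 182, 28, 15, 213] [228.5 189.1] rect [ 567.9 -227.    57.4   63.7   86.4] cen [ 569. -227.   10.]
scene [230, 198, 35, 14, 114] [246.7 204.7] rect [ 575.8 -136.8   72.7   72.3   86.3] cen [ 585. -125.   10.]
caddy 529.5510864257812 -224.26210021972656 (281.2041931152344, 177.30889892578125) 86.35700225830078
forceps line [ 9.5822126e-01 -2.8602794e-01  4.6354218e+02  3.8414590e+02] ((463.8059387207031, 384.45355224609375), (17.832630157470703, 135.7023162841797), 73.0640640258789) [397.62708898 359.39149232] [529.76508735 408.63682839]
```

```bash
cat >> h.py <<'E'
def st():
    from plant import readout
    from scipy.spatial.transform import Rotation as R
    s=readout.read_state(); M=R.from_quat(s["tcp_rot"]).as_matrix()
    z=M[:,2]; a=np.degrees(np.arctan2(z[1],z[0]))
    print("t",round(s["clock"],2),"pos",np.round(s["ee_pos"]*1000,1),"jaw yaw",round((a+90)%180-90,1),"fingerdir",np.round(M[:,1],3),"jaw z",round(z[2],3),"w",round(s["width"],3),"F",np.round(s["contact_force"],1),"q7",np.round(s["qpos"][6],2))
E
python3 -c "
from h import *;st()"
```

```text
t 0.1 pos [244.3 601.6 217.6] jaw yaw 67.9 fingerdir [-0.001 -0.002 -1.   ] jaw z -0.002 w 1.002 F [ 0.2 -0.   0.5] q7 -0.04
```

Request:
drive_tool(
  moves=[
    [0.4, [0.022, -0.022, -0.015], [0, 0, 0.6]],
    [0.4, [0.022, -0.022, -0.015], [0, 0, 0.6]],
    [0.4, [0.022, -0.022, -0.015], [0, 0, 0.6]],
    [0.4, [0.022, -0.022, -0.015], [0, 0, 0.6]],
    [0.4, [0.022, -0.022, -0.015], [0, 0, 0.6]],
    [0.4, [0.022, -0.022, -0.015], [0, 0, 0.6]],
    [0.4, [0.022, -0.022, -0.015], [0, 0, 0.6]],
    [0.4, [0.022, -0.022, -0.015], [0, 0, 0.6]],
    [0.4, [0.022, -0.022, -0.015], [0, 0, 0.6]],
    [0.4, [0.022, -0.022, -0.015], [0, 0, 0.6]],
  ],
)

```text
clock: 0.93
ee_pos: [0.4593, 0.3801, 0.0612]
tcp_rot: [-0.7, 0.093, -0.086, 0.703]
contact_force: [0.8, 0.4, 0.4]
width: 0.405
```

```bash
python3 -c "
from h import *;st()"
```

```text
t 0.93 pos [459.3 380.1  61.2] jaw yaw 75.5 fingerdir [-0.01   0.006 -1.   ] jaw z 0.004 w 0.405 F [0.8 0.4 0.4] q7 0.54
```

Request:
drive_tool(
  moves=[
    [0.4, [0.004, 0.004, -0.01], [-0.3, -0.5, -2]],
    [0.4, [0, 0, -0.01], [0, 0, 0]],
    [0.4, [0, 0, -0.01], [0, 0, 0]],
    [0.4, [0, 0, -0.01], [0, 0, 0]],
    [0.4, [0, 0, 0], [0, 0, 0]],
    [0.4, [0, 0, 0], [0, 0, 0]],
    [0.4, [0, 0, 0], [0, 0, 0]],
    [0.4, [0, 0, 0], [0, 0, 0]],
    [0.4, [0, 0, 0], [0, 0, 0]],
    [0.4, [0, 0, 0], [0, 0, 0]],
  ],
)

```text
clock: 1.77
ee_pos: [0.466, 0.3753, 0.0147]
tcp_rot: [0.703, -0.105, 0.103, -0.696]
contact_force: [0.5, 0.3, 0.8]
width: 0.4
```

Run:
```python
from h import *;st()
from plant import imaging
for n in ("scene","top"):
    s=imaging.snapshot(n); np.savez(f"pics/{n}1.npz",**s); a=s["color"][:,:,::-1]
    c=a[180:300,120:280] if n=="top" else a[170:320,340:540]
    c=np.clip(c.astype(float)*1.7,0,255).astype('uint8')
    cv2.imwrite(f"pics/{n}1.png",cv2.resize(c,None,fx=4,fy=4 if n=="scene" else 4,interpolation=cv2.INTER_CUBIC))
```

```text
t 1.77 pos [466.  375.3  14.7] jaw yaw 73.1 fingerdir [-0.004 -0.008 -1.   ] jaw z -0.009 w 0.4 F [0.5 0.3 0.8] q7 0.5
```

View pics/scene1.png

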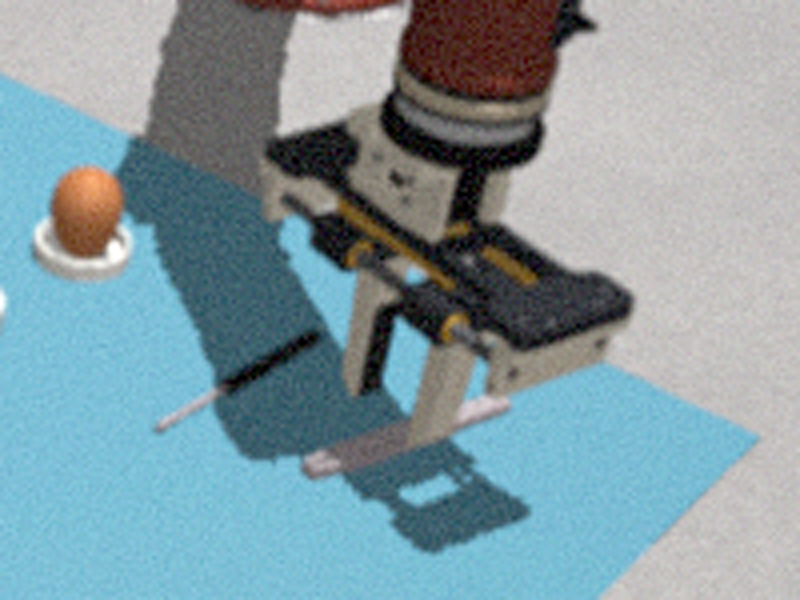

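The scene picture shows the fingers over the forceps with the near finger at about (435,430) and too far toward -y. The readout also has y 9 mm short. I'll correct this before descending.

Request:
drive_tool(
  moves=[
    [0.4, [-0.0025, 0.009, 0.004], [0.4, -0.2, 0.3]],
    [0.4, [0, 0, 0], [0, 0, 0]],
    [0.4, [0, 0, 0], [0, 0, 0]],
    [0.4, [0, 0, 0], [0, 0, 0]],
    [0.4, [0, 0, 0], [0, 0, 0]],
    [0.4, [0, 0, 0], [0, 0, 0]],
    [0.4, [0, 0, 0], [0, 0, 0]],
    [0.4, [0, 0, 0], [0, 0, 0]],
    [0.4, [0, 0, 0], [0, 0, 0]],
    [0.4, [0, 0, 0], [0, 0, 0]],
  ],
)

```text
clock: 2.7
ee_pos: [0.4639, 0.3852, 0.0198]
tcp_rot: [-0.7, 0.102, -0.103, 0.7]
contact_force: [0.1, -0.3, -0.3]
width: 0.399
```

```bash
python3 -c "
from h import *;st()"
```

```text
t 2.7 pos [463.9 385.2  19.8] jaw yaw 73.4 fingerdir [ 0.001 -0.    -1.   ] jaw z 0.0 w 0.399 F [ 0.1 -0.3 -0.3] q7 0.5
```

Request:
drive_tool(
  moves=[
    [0.4, [0, 0, -0.006], [0, 0, 0]],
    [0.4, [0, 0, -0.006], [0, 0, 0]],
    [0.4, [0, 0, -0.004], [0, 0, 0]],
    [0.4, [0, 0, 0], [0, 0, 0]],
    [0, [0, 0, 0], [0, 0, 0]],
    [0, [0, 0, 0], [0, 0, 0]],
    [0, [0, 0, 0], [0, 0, 0]],
    [0, [0, 0, 0], [0, 0, 0]],
    [0, [0, 0, 0], [0, 0, 0]],
    [0, [0, 0, 0], [0, 0, 0]],
  ],
)

```text
clock: 3.53
ee_pos: [0.4636, 0.3847, 0.0013]
tcp_rot: [0.7, -0.102, 0.102, -0.699]
contact_force: [-0.8, -0.7, 0.2]
width: 0.149
```

```bash
python3 -c "
from h import *;st()"
```

```text
t 3.53 pos [463.6 384.7   1.3] jaw yaw 73.4 fingerdir [ 0.    -0.001 -1.   ] jaw z -0.001 w 0.149 F [-0.8 -0.7  0.2] q7 0.5
```

Request:
drive_tool(
  moves=[
    [0, [0, 0, 0.02], [0, 0, 0]],
    [0, [0, 0, 0.03], [0, 0, 0]],
    [0, [0, 0, 0.03], [0, 0, 0]],
    [0, [0, -0.01, 0.03], [0, 0, -2]],
    [0, [0, -0.03, 0.02], [0, 0, -4]],
    [0, [0.001, -0.035, 0], [0, 0, -4]],
    [0, [0.001, -0.035, 0], [0, 0, -4]],
    [0, [0.001, -0.035, 0], [0, 0, -4]],
    [0, [0.001, -0.035, 0], [0, 0, -4]],
    [0, [0.001, -0.035, 0], [0, 0, -4]],
  ],
)

```text
clock: 4.37
ee_pos: [0.4648, 0.1738, 0.1387]
tcp_rot: [-0.654, 0.256, -0.258, 0.664]
contact_force: [1.9, -0.7, -0.6]
width: 0.151
```

```bash
python3 -c "
from h import *;st()"
```

```text
t 4.37 pos [464.8 173.8 138.7] jaw yaw 47.3 fingerdir [ 0.007  0.012 -1.   ] jaw z 0.014 w 0.151 F [ 1.9 -0.7 -0.6] q7 0.48
```

Request:
drive_tool(
  moves=[
    [0, [0.003, -0.038, 0], [-0.3, 0.2, -5]],
    [0, [0.002, -0.038, 0], [-0.3, 0.2, -5]],
    [0, [0.002, -0.038, 0], [0, 0, -5]],
    [0, [0.002, -0.038, 0], [0, 0, -5]],
    [0, [0.002, -0.038, 0], [0, 0, -5]],
    [0, [0.002, -0.038, 0], [0, 0, -5]],
    [0, [0.002, -0.038, 0], [0, 0, -5]],
    [0, [0.002, -0.038, 0], [0, 0, -5]],
    [0, [0.002, -0.03, 0], [0, 0, -5]],
    [0, [0, -0.02, 0], [0, 0, -2]],
  ],
)

```text
clock: 5.2
ee_pos: [0.4818, -0.2005, 0.1431]
tcp_rot: [0.488, -0.506, 0.513, -0.492]
contact_force: [0.4, -0.1, -0.5]
width: 0.147
```

```bash
python3 -c "
from h import *;st()"
```

```text
t 5.2 pos [ 481.8 -200.5  143.1] jaw yaw -2.2 fingerdir [ 0.011 -0.004 -1.   ] jaw z 0.011 w 0.147 F [ 0.4 -0.1 -0.5] q7 0.53
```

Request:
drive_tool(
  moves=[
    [0, [0.003, -0.012, -0.015], [0.2, 0.6, -1]],
    [0, [0, -0.002, -0.02], [0, 0, 0]],
    [0, [0, 0, -0.025], [0, 0, 0]],
    [0, [0, 0, -0.025], [0, 0, 0]],
    [0, [0, 0, -0.015], [0, 0, 0]],
    [0, [0, 0, -0.006], [0, 0, 0]],
    [0, [0, 0, 0], [0, 0, 0]],
    [0, [0, 0, 0], [0, 0, 0]],
    [0, [0, 0, 0], [0, 0, 0]],
    [0, [0, 0, 0], [0, 0, 0]],
  ],
)

```text
clock: 6.03
ee_pos: [0.4867, -0.227, 0.0382]
tcp_rot: [0.481, -0.512, 0.524, -0.482]
contact_force: [0.3, -0.1, 0.2]
width: 0.148
```

Run:
```python
from h import *;st()
from plant import imaging
for n in ("scene","top"):
    s=imaging.snapshot(n); np.savez(f"pics/{n}2.npz",**s); a=s["color"][:,:,::-1]
    c=a[150:300,300:460] if n=="top" else a[100:240,160:330]
    c=np.clip(c.astype(float)*1.6,0,255).astype('uint8')
    cv2.imwrite(f"pics/{n}2.png",cv2.resize(c,None,fx=4,fy=4,interpolation=cv2.INTER_CUBIC))
```

```text
t 6.03 pos [ 486.7 -227.    38.2] jaw yaw -4.2 fingerdir [ 0.013 -0.011 -1.   ] jaw z 0.013 w 0.148 F [ 0.3 -0.1  0.2] q7 0.6
```

View pics/scene2.png

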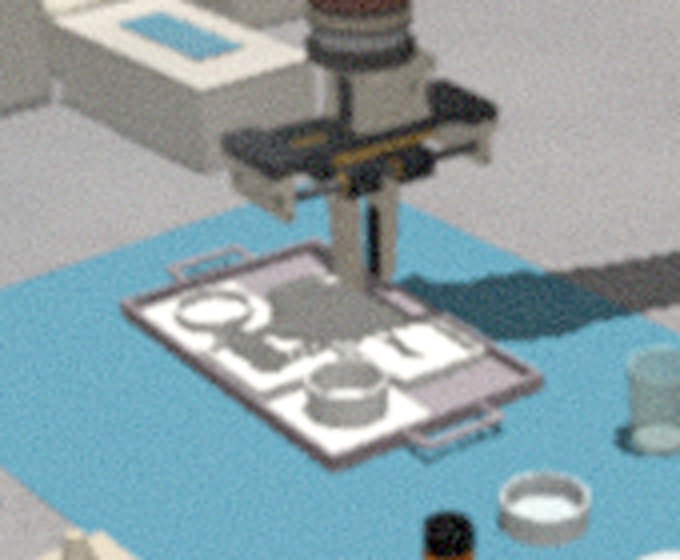

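The scene picture shows the gripper over the trough, with the finger tips at about (360,280) and the forceps hidden in the shadow. The width still reads 14 mm, so they are held. I'll lower them now.

Request:
drive_tool(
  moves=[
    [0, [0, 0.005, -0.004], [0.6, 0.7, 0.5]],
    [0, [0, 0, -0.006], [0, 0, 0]],
    [0, [0, 0, -0.006], [0, 0, 0]],
    [0, [0, 0, -0.004], [0, 0, 0]],
    [0, [0, 0, -0.002], [0, 0, 0]],
    [0, [0, 0, 0], [0, 0, 0]],
    [0, [0, 0, 0], [0, 0, 0]],
    [0, [0, 0, 0], [0, 0, 0]],
    [0, [0, 0, 0], [0, 0, 0]],
    [0, [0, 0, 0], [0, 0, 0]],
  ],
)

```text
clock: 6.97
ee_pos: [0.4876, -0.2215, 0.015]
tcp_rot: [0.484, -0.515, 0.516, -0.484]
contact_force: [-0.3, 0.9, -0.7]
width: 0.148
```

```bash
python3 -c "
from h import *;st()"
```

```text
t 6.97 pos [ 487.6 -221.5   15. ] jaw yaw -3.6 fingerdir [ 0.002 -0.    -1.   ] jaw z 0.002 w 0.148 F [-0.3  0.9 -0.7] q7 0.61
```

Next I'll lower it 6 mm, to z of about 9, then release to a 0.27 opening.

Request:
drive_tool(
  moves=[
    [0, [0, 0, -0.003], [0, 0, 0]],
    [0, [0, 0, -0.003], [0, 0, 0]],
    [0, [0, 0, 0], [0, 0, 0]],
    [0, [0, 0, 0], [0, 0, 0]],
    [0.27, [0, 0, 0], [0, 0, 0]],
    [0.27, [0, 0, 0], [0, 0, 0]],
    [0.27, [0, 0, 0], [0, 0, 0]],
    [0.27, [0, 0, 0], [0, 0, 0]],
    [0.27, [0, 0, 0.02], [0, 0, 0]],
    [0.27, [0, 0, 0.02], [0, 0, 0]],
  ],
)

```text
clock: 7.8
ee_pos: [0.4854, -0.2205, 0.0466]
tcp_rot: [-0.485, 0.517, -0.514, 0.483]
contact_force: [0.3, -0.1, -0.5]
width: 0.27
```

```bash
python3 -c "
from h import *;st()"
```

```text
t 7.8 pos [ 485.4 -220.5   46.6] jaw yaw -3.6 fingerdir [-0.005  0.003 -1.   ] jaw z -0.005 w 0.27 F [ 0.3 -0.1 -0.5] q7 0.6
```

Request:
drive_tool(
  moves=[
    [0.27, [0, 0, 0.035], [0, 0, 0]],
    [0.4, [0, 0.02, 0.03], [0, 0, 3]],
    [0.7, [-0.002, 0.038, 0.01], [0, 0, 5]],
    [0.7, [-0.003, 0.038, 0], [0, 0, 5]],
    [0.7, [-0.003, 0.038, 0], [0, 0, 5]],
    [0.7, [-0.003, 0.038, 0], [0, 0, 5]],
    [0.7, [-0.003, 0.038, 0], [0, 0, 5]],
    [0.7, [-0.003, 0.038, 0], [0, 0, 5]],
    [0.7, [-0.003, 0.038, 0], [0, 0, 5]],
    [0.7, [-0.003, 0.038, 0], [0, 0, 5]],
  ],
)

```text
clock: 8.63
ee_pos: [0.4635, 0.102, 0.1328]
tcp_rot: [-0.639, 0.292, -0.306, 0.642]
contact_force: [1.0, -0.8, 0.6]
width: 0.697
```

Run:
```python
from h import *;st()
from plant import imaging
s=imaging.snapshot("top"); np.savez("pics/top3.npz",**s); a=s["color"][:,:,::-1]
c=np.clip(a[170:270,300:440].astype(float)*1.5,0,255).astype('uint8')
cv2.imwrite("pics/top3.png",cv2.resize(c,None,fx=5,fy=5,interpolation=cv2.INTER_CUBIC))
```

```text
t 8.63 pos [463.5 102.  132.8] jaw yaw 40.0 fingerdir [ 0.019 -0.004 -1.   ] jaw z 0.012 w 0.697 F [ 1.  -0.8  0.6] q7 0.51
```

View pics/top3.png

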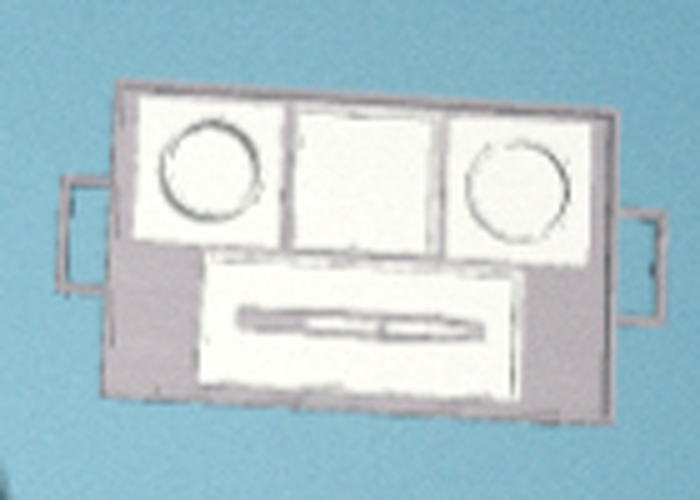

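The top picture shows the forceps flat in the trough, along its length, spanning about (238–485, 320) in the crop. Next is the egg.

Request:
drive_tool(
  moves=[
    [0.7, [-0.003, 0.03, 0], [0.2, 1, 0]],
    [0.7, [0, 0.01, -0.02], [0, 0, 0]],
    [0.7, [0, 0, -0.02], [0, 0, 0]],
    [0.7, [0, 0, 0], [0, 0, 0]],
    [0.7, [0, 0, 0], [0, 0, 0]],
    [0.7, [0, 0, 0], [0, 0, 0]],
    [0.7, [0, 0, 0], [0, 0, 0]],
    [0.7, [0, 0, 0], [0, 0, 0]],
    [0.7, [0, 0, 0], [0, 0, 0]],
    [0.7, [0, 0, 0], [0, 0, 0]],
  ],
)

```text
clock: 9.52
ee_pos: [0.4614, 0.1571, 0.0966]
tcp_rot: [-0.639, 0.291, -0.293, 0.649]
contact_force: [0.2, -0.0, -0.6]
width: 0.699
```

```bash
python3 -c "
from h import *;st()"
```

```text
t 9.52 pos [461.4 157.1  96.6] jaw yaw 41.2 fingerdir [ 0.01   0.012 -1.   ] jaw z 0.016 w 0.699 F [ 0.2 -0.  -0.6] q7 0.45
```

Request:
drive_tool(
  moves=[
    [0.7, [-0.004, -0.001, 0], [-0.7, 0.6, 0]],
    [0.7, [0, 0, 0], [0, 0, 0]],
    [0.7, [0, 0, -0.01], [0, 0, 0]],
    [0.7, [0, 0, -0.014], [0, 0, 0]],
    [0.7, [0, 0, -0.014], [0, 0, 0]],
    [0.7, [0, 0, -0.008], [0, 0, 0]],
    [0.7, [0, 0, 0], [0, 0, 0]],
    [0.7, [0, 0, 0], [0, 0, 0]],
    [0.7, [0, 0, 0], [0, 0, 0]],
    [0.7, [0, 0, 0], [0, 0, 0]],
  ],
)

```text
clock: 10.35
ee_pos: [0.4578, 0.1558, 0.0482]
tcp_rot: [0.644, -0.292, 0.293, -0.644]
contact_force: [0.1, 0.3, 0.3]
width: 0.702
```

Run:
```python
from h import *;st()
from plant import imaging
for n in ("scene","top"):
    s=imaging.snapshot(n); np.savez(f"pics/{n}4.npz",**s); a=s["color"][:,:,::-1]
    c=a[180:300,170:320] if n=="top" else a[150:280,290:450]
    c=np.clip(c.astype(float)*1.7,0,255).astype('uint8')
    cv2.imwrite(f"pics/{n}4.png",cv2.resize(c,None,fx=4,fy=4,interpolation=cv2.INTER_CUBIC))
```

```text
t 10.35 pos [457.8 155.8  48.2] jaw yaw 41.2 fingerdir [ 0.001 -0.001 -1.   ] jaw z 0.0 w 0.702 F [0.1 0.3 0.3] q7 0.45
```

View pics/scene4.png

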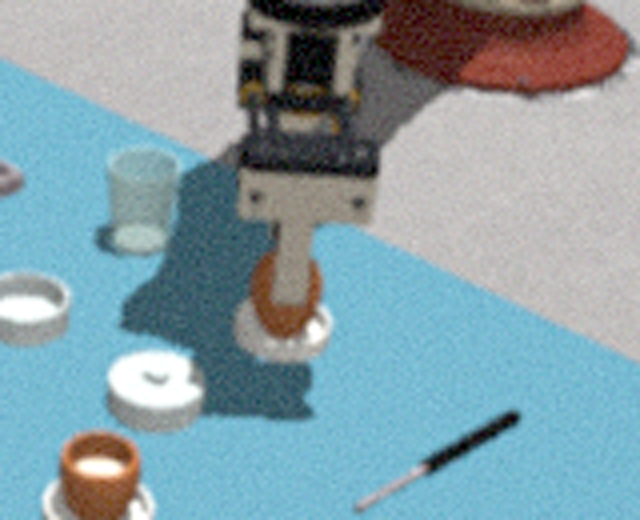

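The scene picture shows the fingers straddling the egg, with the near finger centred on it at (293,270). I'll go down 31 mm and close.

Request:
drive_tool(
  moves=[
    [0.7, [0, 0, -0.008], [0, 0, 0]],
    [0.7, [0, 0, -0.01], [0, 0, 0]],
    [0.7, [0, 0, -0.008], [0, 0, 0]],
    [0.7, [0, 0, -0.004], [0, 0, 0]],
    [0.7, [0, 0, 0], [0, 0, 0]],
    [0.7, [0, 0, 0], [0, 0, 0]],
    [0.55, [0, 0, 0], [0, 0, 0]],
    [0.52, [0, 0, 0], [0, 0, 0]],
    [0.5, [0, 0, 0], [0, 0, 0]],
    [0.5, [0, 0, 0], [0, 0, 0]],
  ],
)

```text
clock: 11.28
ee_pos: [0.4596, 0.1563, 0.0179]
tcp_rot: [-0.643, 0.29, -0.294, 0.645]
contact_force: [0.4, 0.2, 0.0]
width: 0.511
```

```bash
python3 -c "
from h import *;st()"
```

```text
t 11.28 pos [459.6 156.3  17.9] jaw yaw 41.2 fingerdir [ 0.006  0.001 -1.   ] jaw z 0.005 w 0.511 F [0.4 0.2 0. ] q7 0.45
```

Request:
drive_tool(
  moves=[
    [0.51, [-0.002, 0, -0.001], [0, 0.3, 0]],
    [0.51, [0, 0, 0], [0, 0, 0]],
    [0.51, [0, 0, 0], [0, 0, 0]],
    [0.48, [0, 0, 0], [0, 0, 0]],
    [0.45, [0, 0, 0], [0, 0, 0]],
    [0.4, [0, 0, 0], [0, 0, 0]],
    [0.4, [0, 0, 0], [0, 0, 0]],
    [0.4, [0, 0, 0], [0, 0, 0]],
    [0.4, [0, 0, 0], [0, 0, 0]],
    [0.4, [0, 0, 0], [0, 0, 0]],
  ],
)

```text
clock: 12.12
ee_pos: [0.4574, 0.1562, 0.0174]
tcp_rot: [-0.643, 0.292, -0.292, 0.645]
contact_force: [-0.4, -0.0, 0.5]
width: 0.457
```

```bash
python3 -c "
from h import *;st()"
```

```text
t 12.12 pos [457.4 156.2  17.4] jaw yaw 41.2 fingerdir [ 0.001  0.002 -1.   ] jaw z 0.002 w 0.457 F [-0.4 -0.   0.5] q7 0.45
```

Request:
drive_tool(
  moves=[
    [0, [0, 0, 0], [0, 0, 0]],
    [0, [0, 0, 0], [0, 0, 0]],
    [0, [0, 0, 0.004], [0, 0, 0]],
    [0, [0, 0, 0.006], [0, 0, 0]],
    [0, [0, 0, 0.01], [0, 0, 0]],
    [0, [0, 0, 0.01], [0, 0, 0]],
    [0, [0, 0, 0.005], [0, 0, 0]],
    [0, [0, 0, 0], [0, 0, 0]],
    [0, [0, 0, 0], [0, 0, 0]],
    [0, [0, 0, 0], [0, 0, 0]],
  ],
)

```text
clock: 12.95
ee_pos: [0.4575, 0.1565, 0.0554]
tcp_rot: [-0.643, 0.292, -0.292, 0.645]
contact_force: [-0.2, 0.7, -1.3]
width: 0.456
```

Run:
```python
from h import *;st()
from plant import imaging
for n in ("scene","top"):
    s=imaging.snapshot(n); np.savez(f"pics/{n}5.npz",**s); a=s["color"][:,:,::-1]
    c=a[180:300,170:320] if n=="top" else a[150:280,290:450]
    c=np.clip(c.astype(float)*1.7,0,255).astype('uint8')
    cv2.imwrite(f"pics/{n}5.png",cv2.resize(c,None,fx=4,fy=4,interpolation=cv2.INTER_CUBIC))
```

```text
t 12.95 pos [457.5 156.5  55.4] jaw yaw 41.2 fingerdir [ 0.002  0.002 -1.   ] jaw z 0.003 w 0.456 F [-0.2  0.7 -1.3] q7 0.45
```

View pics/scene5.png

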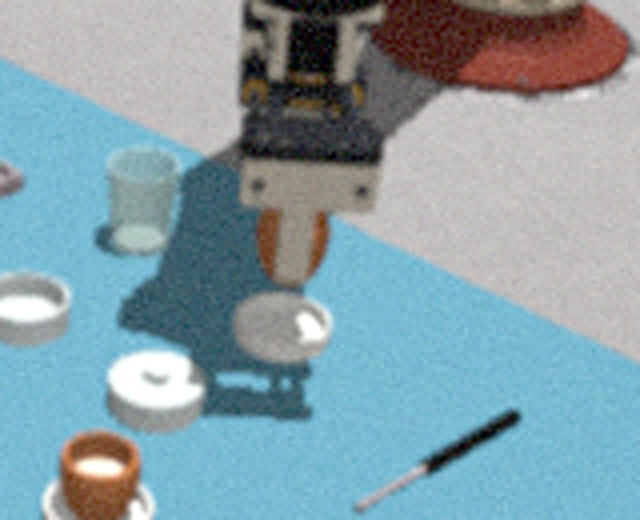

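The egg is off its stand and hanging upright at (293,245), and the stand is empty at (283,327). I'll carry it to the cup.

Request:
drive_tool(
  moves=[
    [0, [0, 0, 0.02], [0, 0, 0]],
    [0, [0, 0, 0.03], [0, 0, 0]],
    [0, [0.002, -0.01, 0.02], [0, 0, -1]],
    [0, [0.005, -0.02, 0.005], [0, 0, -3]],
    [0, [0.007, -0.03, 0], [0, 0, -3]],
    [0, [0.007, -0.03, 0], [0, 0, -3]],
    [0, [0.007, -0.03, 0], [0, 0, -3]],
    [0, [0.007, -0.03, 0], [0, 0, -3]],
    [0, [0.007, -0.03, 0], [0, 0, -3]],
    [0, [0.007, -0.03, 0], [0, 0, -3]],
  ],
)

```text
clock: 13.88
ee_pos: [0.5023, -0.0521, 0.1293]
tcp_rot: [-0.576, 0.412, -0.404, 0.578]
contact_force: [1.1, -0.5, -0.6]
width: 0.456
```

```bash
python3 -c "
from h import *;st()"
```

```text
t 13.88 pos [502.3 -52.1 129.3] jaw yaw 19.4 fingerdir [-0.008  0.009 -1.   ] jaw z -0.004 w 0.456 F [ 1.1 -0.5 -0.6] q7 0.56
```

Request:
drive_tool(
  moves=[
    [0, [0.007, -0.031, 0], [-0.5, -0.4, -3]],
    [0, [0.007, -0.031, 0], [0, 0, -3]],
    [0, [0.007, -0.031, 0], [0, 0, -3]],
    [0, [0.007, -0.031, 0], [0, 0, -3]],
    [0, [0.007, -0.031, 0], [0, 0, -3]],
    [0, [0.007, -0.031, 0], [0, 0, -3]],
    [0, [0.006, -0.025, 0], [0, 0, -2]],
    [0, [0.004, -0.015, 0], [0, 0, 0]],
    [0, [0, 0, 0], [0, 0, 0]],
    [0, [0, 0, 0], [0, 0, 0]],
  ],
)

```text
clock: 14.72
ee_pos: [0.5498, -0.298, 0.1221]
tcp_rot: [-0.493, 0.513, -0.507, 0.486]
contact_force: [1.0, 0.3, -0.6]
width: 0.454
```

```bash
python3 -c "
from h import *;st()"
```

```text
t 14.72 pos [ 549.8 -298.   122.1] jaw yaw -2.4 fingerdir [-0.012 -0.001 -1.   ] jaw z -0.012 w 0.454 F [ 1.   0.3 -0.6] q7 0.62
```

Request:
drive_tool(
  moves=[
    [0, [0.006, -0.007, 0], [0, -0.7, 0]],
    [0, [0.006, -0.007, -0.01], [0, 0, 0]],
    [0, [0, 0, -0.015], [0, 0, 0]],
    [0, [0, 0, -0.015], [0, 0, 0]],
    [0, [0, 0, -0.012], [0, 0, 0]],
    [0, [0, 0, -0.008], [0, 0, 0]],
    [0, [0, 0, 0], [0, 0, 0]],
    [0, [0, 0, 0], [0, 0, 0]],
    [0, [0, 0, 0], [0, 0, 0]],
    [0, [0, 0, 0], [0, 0, 0]],
  ],
)

```text
clock: 15.55
ee_pos: [0.5665, -0.3017, 0.0558]
tcp_rot: [-0.491, 0.508, -0.505, 0.496]
contact_force: [-0.1, -0.1, 0.5]
width: 0.458
```

Run:
```python
from h import *;st()
from plant import imaging
for n in ("scene","top"):
    s=imaging.snapshot(n); np.savez(f"pics/{n}6.npz",**s); a=s["color"][:,:,::-1]
    c=a[150:300,300:460] if n=="top" else a[100:240,160:330]
    c=np.clip(c.astype(float)*1.6,0,255).astype('uint8')
    cv2.imwrite(f"pics/{n}6.png",cv2.resize(c,None,fx=4,fy=4,interpolation=cv2.INTER_CUBIC))
```

```text
t 15.55 pos [ 566.5 -301.7   55.8] jaw yaw -1.5 fingerdir [ 0.002  0.009 -1.   ] jaw z 0.001 w 0.458 F [-0.1 -0.1  0.5] q7 0.66
```

View pics/scene6.png

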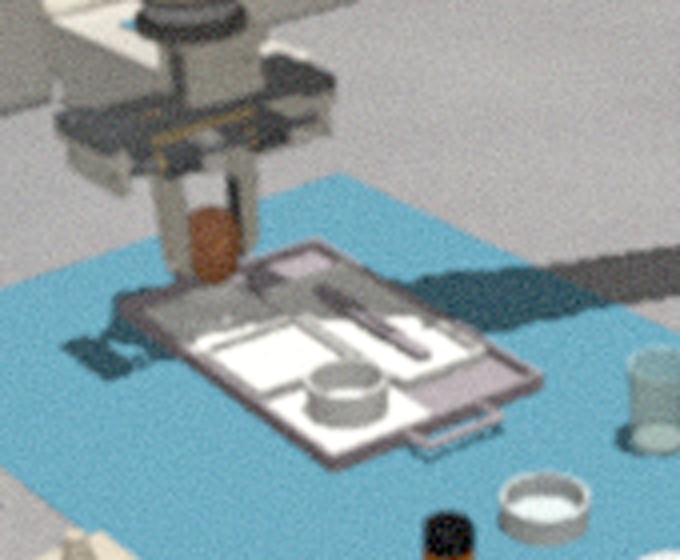

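The scene picture shows the egg upright at (213,245), above the shaded cup. I'll correct about 10 mm in y and lower it.

Request:
drive_tool(
  moves=[
    [0, [-0.0045, -0.01, 0], [-0.5, 0.1, -1]],
    [0, [0, 0, 0], [0, 0, 0]],
    [0, [0, 0, 0], [0, 0, 0]],
    [0, [0, 0, -0.005], [0, 0, 0]],
    [0, [0, 0, -0.007], [0, 0, 0]],
    [0, [0, 0, -0.005], [0, 0, 0]],
    [0, [0, 0, 0], [0, 0, 0]],
    [0, [0, 0, 0], [0, 0, 0]],
    [0, [0, 0, 0], [0, 0, 0]],
    [0, [0, 0, 0], [0, 0, 0]],
  ],
)

```text
clock: 16.48
ee_pos: [0.5617, -0.3141, 0.0385]
tcp_rot: [0.488, -0.511, 0.513, -0.488]
contact_force: [-1.3, 0.4, 0.2]
width: 0.451
```

Run:
```python
from h import *;st()
s=load("pics/scene6.npz")
im=s["color"].astype(int); m=(im[...,0]>1.25*im[...,2]); m[:, :195]=0; m[:,230:]=0; m[:145]=0; m[185:]=0
ys,xs=np.nonzero(m); print(xs.min(),xs.max(),ys.min(),ys.max())
print("proj foot z30..42, top",[ (z,np.round(proj(s,[566.5e-3,-.3017,z*1e-3])[0],1).tolist()) for z in (34,36,38,40,42,44,96,98,100)])
```

```text
t 16.48 pos [ 561.7 -314.1   38.5] jaw yaw -2.7 fingerdir [ 0.002 -0.003 -1.   ] jaw z 0.002 w 0.451 F [-1.3  0.4  0.2] q7 0.66
207 220 152 170
proj foot z30..42, top [(34, [213.4, 172.2]), (36, [213.3, 171.6]), (38, [213.3, 171.0]), (40, [213.2, 170.4]), (42, [213.2, 169.7]), (44, [213.1, 169.1]), (96, [211.7, 152.6]), (98, [211.6, 151.9]), (100, [211.6, 151.3])]
```

Request:
drive_tool(
  moves=[
    [0, [0, 0.001, -0.003], [0, 0, 0]],
    [0, [0, 0, -0.004], [0, 0, 0]],
    [0, [0, 0, -0.003], [0, 0, 0]],
    [0, [0, 0, -0.002], [0, 0, 0]],
    [0, [0, 0, 0], [0, 0, 0]],
    [0, [0, 0, 0], [0, 0, 0]],
    [0, [0, 0, 0], [0, 0, 0]],
    [0, [0, 0, 0], [0, 0, 0]],
    [0, [0, 0, 0], [0, 0, 0]],
    [0, [0, 0, 0], [0, 0, 0]],
  ],
)

```text
clock: 17.32
ee_pos: [0.5622, -0.3129, 0.0256]
tcp_rot: [0.488, -0.51, 0.513, -0.488]
contact_force: [0.0, -0.6, 0.2]
width: 0.45
```

```bash
python3 -c "
from h import *;st()"
```

```text
t 17.32 pos [ 562.2 -312.9   25.6] jaw yaw -2.7 fingerdir [ 0.003 -0.003 -1.   ] jaw z 0.003 w 0.45 F [ 0.  -0.6  0.2] q7 0.67
```

Request:
drive_tool(
  moves=[
    [0, [0, 0, -0.001], [0, 0, 0]],
    [0, [0, 0, 0], [0, 0, 0]],
    [0, [0, 0, -0.001], [0, 0, 0]],
    [0, [0, 0, 0], [0, 0, 0]],
    [0, [0, 0, 0], [0, 0, 0]],
    [0, [0, 0, 0], [0, 0, 0]],
    [0, [0, 0, 0], [0, 0, 0]],
    [0, [0, 0, 0], [0, 0, 0]],
    [0, [0, 0, 0], [0, 0, 0]],
    [0, [0, 0, 0], [0, 0, 0]],
  ],
)

```text
clock: 18.15
ee_pos: [0.5624, -0.3131, 0.0238]
tcp_rot: [0.488, -0.51, 0.513, -0.488]
contact_force: [-0.3, 0.6, -0.5]
width: 0.455
```

Run:
```python
from h import *;st()
from plant import imaging
for n in ("scene",):
    s=imaging.snapshot(n); np.savez(f"pics/{n}7.npz",**s); a=s["color"][:,:,::-1]
    c=a[130:210,170:270]
    c=np.clip(c.astype(float)*1.9,0,255).astype('uint8')
    cv2.imwrite(f"pics/{n}7.png",cv2.resize(c,None,fx=7,fy=7,interpolation=cv2.INTER_CUBIC))
im=s["color"].astype(int); m=(im[...,0]>1.25*im[...,2]); m[:, :195]=0; m[:,230:]=0; m[:145]=0; m[195:]=0
ys,xs=np.nonzero(m); print(xs.min(),xs.max(),ys.min(),ys.max())
print([ (z,np.round(proj(s,[562.2e-3,-.3129,z*1e-3])[0],1).tolist()) for z in (5,7,9,60,62,64,66,68,70)])
```

```text
t 18.15 pos [ 562.4 -313.1   23.8] jaw yaw -2.7 fingerdir [ 0.004 -0.004 -1.   ] jaw z 0.004 w 0.455 F [-0.3  0.6 -0.5] q7 0.67
197 223 145 178
[(5, [213.1, 179.3]), (7, [213.1, 178.7]), (9, [213.0, 178.1]), (60, [211.7, 162.4]), (62, [211.6, 161.8]), (64, [211.6, 161.2]), (66, [211.5, 160.5]), (68, [211.4, 159.9]), (70, [211.4, 159.3])]
```

View pics/scene7.png

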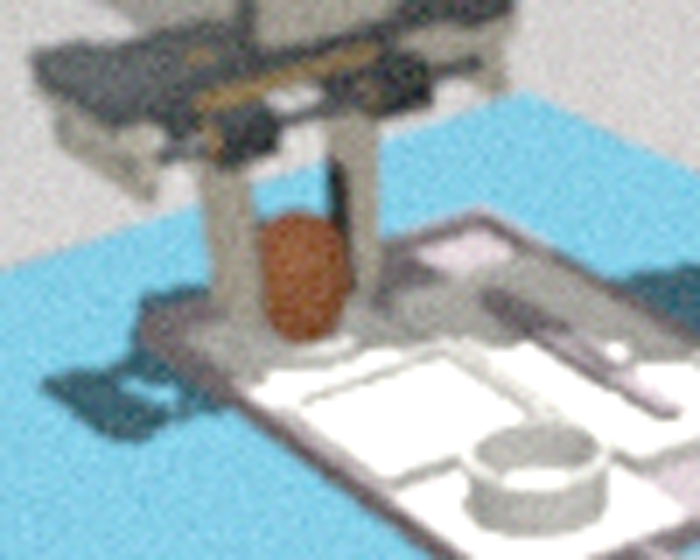

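The scene picture shows the egg bottom at full-image row 178.5, where z = 7 mm projects to 178.7, so it is close to the floor. I'll feel for contact next.

Request:
drive_tool(
  moves=[
    [0, [0, 0, -0.001], [0, 0, 0]],
    [0, [0, 0, 0], [0, 0, 0]],
    [0, [0, 0, 0], [0, 0, 0]],
    [0, [0, 0, 0], [0, 0, 0]],
    [0, [0, 0, -0.001], [0, 0, 0]],
    [0, [0, 0, 0], [0, 0, 0]],
    [0, [0, 0, 0], [0, 0, 0]],
    [0, [0, 0, 0], [0, 0, 0]],
    [0, [0, 0, 0], [0, 0, 0]],
    [0, [0, 0, 0], [0, 0, 0]],
  ],
)

```text
clock: 19.03
ee_pos: [0.5624, -0.3131, 0.0215]
tcp_rot: [0.488, -0.51, 0.513, -0.488]
contact_force: [-0.5, 0.6, -0.4]
width: 0.455
```

```bash
python3 -c "
from h import *;st()"
```

```text
t 19.03 pos [ 562.4 -313.1   21.5] jaw yaw -2.7 fingerdir [ 0.003 -0.004 -1.   ] jaw z 0.004 w 0.455 F [-0.5  0.6 -0.4] q7 0.67
```

Request:
drive_tool(
  moves=[
    [0, [0, 0, -0.001], [0, 0, 0]],
    [0, [0, 0, 0], [0, 0, 0]],
    [0, [0, 0, 0], [0, 0, 0]],
    [0, [0, 0, 0], [0, 0, 0]],
    [0, [0, 0, 0], [0, 0, 0]],
    [0, [0, 0, 0], [0, 0, 0]],
    [0, [0, 0, 0], [0, 0, 0]],
    [0, [0, 0, 0], [0, 0, 0]],
    [0, [0, 0, 0], [0, 0, 0]],
    [0, [0, 0, 0], [0, 0, 0]],
  ],
)

```text
clock: 19.87
ee_pos: [0.5627, -0.3135, 0.0215]
tcp_rot: [0.488, -0.51, 0.514, -0.488]
contact_force: [-0.4, -0.4, -0.4]
width: 0.455
```

```bash
python3 -c "
from h import *;st()"
```

```text
t 19.87 pos [ 562.7 -313.5   21.5] jaw yaw -2.7 fingerdir [ 0.004 -0.004 -1.   ] jaw z 0.005 w 0.455 F [-0.4 -0.4 -0.4] q7 0.67
```

Request:
drive_tool(
  moves=[
    [0, [0, 0, -0.001], [0, 0, 0]],
    [0, [0, 0, -0.001], [0, 0, 0]],
    [0, [0, 0, 0], [0, 0, 0]],
    [0, [0, 0, 0], [0, 0, 0]],
    [0, [0, 0, 0], [0, 0, 0]],
    [0, [0, 0, 0], [0, 0, 0]],
    [0, [0, 0, 0], [0, 0, 0]],
    [0, [0, 0, 0], [0, 0, 0]],
    [0, [0, 0, 0], [0, 0, 0]],
    [0, [0, 0, 0], [0, 0, 0]],
  ],
)

```text
clock: 20.7
ee_pos: [0.5629, -0.3139, 0.0214]
tcp_rot: [0.488, -0.509, 0.514, -0.488]
contact_force: [-0.7, 1.2, 1.1]
width: 0.455
```

```bash
python3 -c "
from h import *;st()"
```

```text
t 20.7 pos [ 562.9 -313.9   21.4] jaw yaw -2.7 fingerdir [ 0.005 -0.005 -1.   ] jaw z 0.005 w 0.455 F [-0.7  1.2  1.1] q7 0.67
```

Contact: z holds at 21.4 mm against two 1 mm commands, and the force has turned upward. That matches the foot on the floor at 7 mm. I'll release.

Request:
drive_tool(
  moves=[
    [0.48, [0, 0, 0], [0, 0, 0]],
    [0.5, [0, 0, 0], [0, 0, 0]],
    [0.55, [0, 0, 0], [0, 0, 0]],
    [0.62, [0, 0, 0], [0, 0, 0]],
    [0.65, [0, 0, 0], [0, 0, 0]],
    [0.65, [0, 0, 0], [0, 0, 0]],
    [0.65, [0, 0, 0], [0, 0, 0]],
    [0.65, [0, 0, 0.005], [0, 0, 0]],
    [0.65, [0, 0, 0.01], [0, 0, 0]],
    [0.65, [0, 0, 0.01], [0, 0, 0]],
  ],
)

```text
clock: 21.53
ee_pos: [0.5613, -0.3129, 0.0451]
tcp_rot: [0.488, -0.511, 0.512, -0.488]
contact_force: [-0.1, -0.6, 0.2]
width: 0.652
```

Run:
```python
from h import *;st()
from plant import imaging
for n in ("scene",):
    s=imaging.snapshot(n); np.savez(f"pics/{n}8.npz",**s); a=s["color"][:,:,::-1]
    c=a[130:210,170:270]
    c=np.clip(c.astype(float)*1.9,0,255).astype('uint8')
    cv2.imwrite(f"pics/{n}8.png",cv2.resize(c,None,fx=7,fy=7,interpolation=cv2.INTER_CUBIC))
```

```text
t 21.53 pos [ 561.3 -312.9   45.1] jaw yaw -2.7 fingerdir [ 0.    -0.002 -1.   ] jaw z 0.001 w 0.652 F [-0.1 -0.6  0.2] q7 0.66
```

View pics/scene8.png

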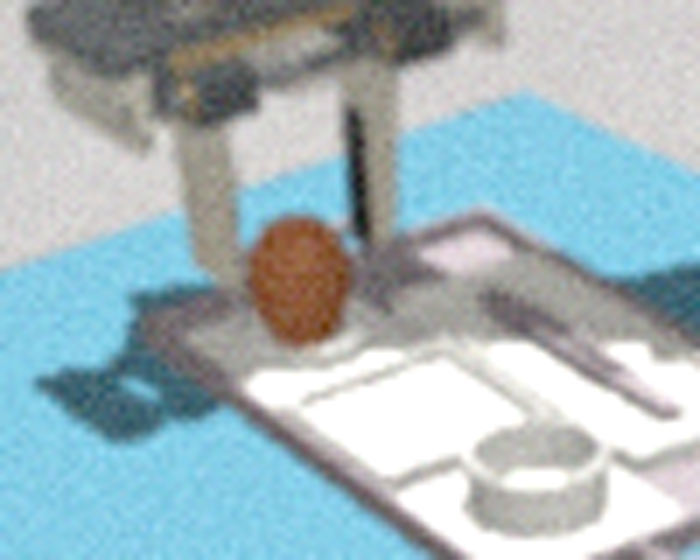

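The picture shows the egg standing upright in the cup at crop (300,280), clear of both fingers. Next is the lidded dish.

Request:
drive_tool(
  moves=[
    [0.65, [0, 0, 0.03], [0, 0, 0]],
    [0.65, [0, 0, 0.035], [0, 0, 0]],
    [0.7, [0, 0.015, 0.01], [0, 0, 2]],
    [0.75, [0, 0.03, 0], [0, 0, 3]],
    [0.75, [0, 0.036, 0], [0, 0, 4]],
    [0.75, [0, 0.036, 0], [0, 0, 4]],
    [0.75, [0, 0.036, 0], [0, 0, 4]],
    [0.75, [0, 0.036, 0], [0, 0, 4]],
    [0.75, [0, 0.036, 0], [0, 0, 4]],
    [0.75, [0, 0.036, 0], [0, 0, 4]],
  ],
)

```text
clock: 22.42
ee_pos: [0.56, -0.0524, 0.1341]
tcp_rot: [-0.602, 0.36, -0.378, 0.604]
contact_force: [0.6, 0.0, -0.6]
width: 0.752
```

```bash
python3 -c "
from h import *;st()"
```

```text
t 22.42 pos [560.  -52.4 134.1] jaw yaw 27.0 fingerdir [ 0.024 -0.01  -1.   ] jaw z 0.017 w 0.752 F [ 0.6  0.  -0.6] q7 0.64
```

Remaining: dx +7, dy +206, with a 12-15° turn.

Request:
drive_tool(
  moves=[
    [0.75, [0.001, 0.034, 0], [0.5, 1.2, 3]],
    [0.75, [0.001, 0.034, 0], [0, 0, 3]],
    [0.75, [0.001, 0.034, 0], [0, 0, 3]],
    [0.75, [0.001, 0.034, 0], [0, 0, 2]],
    [0.75, [0.001, 0.03, -0.01], [0, 0, 0]],
    [0.75, [0.001, 0.018, -0.02], [0, 0, 0]],
    [0.75, [0, 0, -0.02], [0, 0, 0]],
    [0.75, [0, 0, -0.015], [0, 0, 0]],
    [0.75, [0, 0, 0], [0, 0, 0]],
    [0.75, [0, 0, 0], [0, 0, 0]],
  ],
)

```text
clock: 23.25
ee_pos: [0.559, 0.1666, 0.0719]
tcp_rot: [-0.636, 0.293, -0.294, 0.65]
contact_force: [0.6, -0.6, 0.8]
width: 0.751
```

```bash
python3 -c "
from h import *;st()"
```

```text
t 23.25 pos [559.  166.6  71.9] jaw yaw 41.0 fingerdir [ 0.009  0.017 -1.   ] jaw z 0.018 w 0.751 F [ 0.6 -0.6  0.8] q7 0.5
```

Request:
drive_tool(
  moves=[
    [0.75, [0.008, -0.012, 0], [-0.8, 0.5, 0]],
    [0.75, [0, 0, 0], [0, 0, 0]],
    [0.75, [0, 0, -0.008], [0, 0, 0]],
    [0.75, [0, 0, -0.01], [0, 0, 0]],
    [0.75, [0, 0, -0.005], [0, 0, 0]],
    [0.75, [0, 0, 0], [0, 0, 0]],
    [0.75, [0, 0, 0], [0, 0, 0]],
    [0.75, [0, 0, 0], [0, 0, 0]],
    [0.75, [0, 0, 0], [0, 0, 0]],
    [0.75, [0, 0, 0], [0, 0, 0]],
  ],
)

```text
clock: 24.08
ee_pos: [0.5664, 0.1553, 0.0507]
tcp_rot: [-0.641, 0.293, -0.294, 0.646]
contact_force: [-0.1, -0.4, 0.6]
width: 0.754
```

Run:
```python
from h import *;st()
from plant import imaging
s=imaging.snapshot("scene"); np.savez("pics/scene9.npz",**s); a=s["color"][:,:,::-1]
c=np.clip(a[150:290,250:410].astype(float)*1.7,0,255).astype('uint8')
cv2.imwrite("pics/scene9.png",cv2.resize(c,None,fx=4,fy=4,interpolation=cv2.INTER_CUBIC))
```

```text
t 24.08 pos [566.4 155.3  50.7] jaw yaw 41.0 fingerdir [ 0.004  0.006 -1.   ] jaw z 0.007 w 0.754 F [-0.1 -0.4  0.6] q7 0.51
```

View pics/scene9.png

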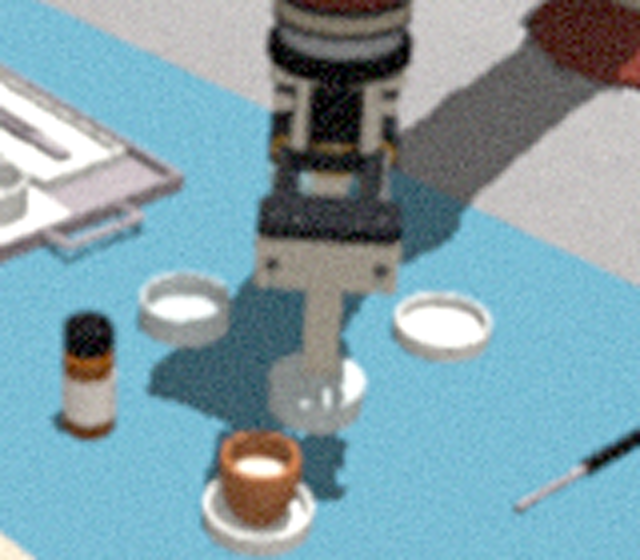

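The picture shows the fingers straddling the lidded dish, with the near finger at (322,350) over its centre (318,390). I'll descend to z of about 10.

Request:
drive_tool(
  moves=[
    [0.75, [0.001, -0.0015, -0.008], [-0.3, 0.2, 0]],
    [0.75, [0, 0, -0.01], [0, 0, 0]],
    [0.75, [0, 0, -0.01], [0, 0, 0]],
    [0.75, [0, 0, -0.006], [0, 0, 0]],
    [0.75, [0, 0, -0.002], [0, 0, 0]],
    [0.75, [0, 0, 0], [0, 0, 0]],
    [0.75, [0, 0, 0], [0, 0, 0]],
    [0.75, [0, 0, 0], [0, 0, 0]],
    [0.75, [0, 0, 0], [0, 0, 0]],
    [0.75, [0, 0, 0], [0, 0, 0]],
  ],
)

```text
clock: 24.97
ee_pos: [0.5673, 0.1537, 0.0102]
tcp_rot: [0.644, -0.293, 0.293, -0.643]
contact_force: [0.5, 0.9, -0.1]
width: 0.751
```

```bash
python3 -c "
from h import *;st()"
```

```text
t 24.97 pos [567.3 153.7  10.2] jaw yaw 41.0 fingerdir [-0.  0. -1.] jaw z -0.0 w 0.751 F [ 0.5  0.9 -0.1] q7 0.52
```

Request:
drive_tool(
  moves=[
    [0.66, [0, 0, 0], [0, 0, 0]],
    [0.62, [0, 0, 0], [0, 0, 0]],
    [0.55, [0, 0, 0], [0, 0, 0]],
    [0.3, [0, 0, 0], [0, 0, 0]],
    [0, [0, 0, 0], [0, 0, 0]],
    [0, [0, 0, 0], [0, 0, 0]],
    [0, [0, 0, 0], [0, 0, 0]],
    [0, [0, 0, 0.005], [0, 0, 0]],
    [0, [0, 0, 0.01], [0, 0, 0]],
    [0, [0, 0, 0.01], [0, 0, 0]],
  ],
)

```text
clock: 25.8
ee_pos: [0.5659, 0.1533, 0.0357]
tcp_rot: [0.644, -0.294, 0.292, -0.643]
contact_force: [0.1, -0.4, -1.0]
width: 0.579
```

Run:
```python
from h import *;st()
from plant import imaging
s=imaging.snapshot("scene"); np.savez("pics/scene10.npz",**s); a=s["color"][:,:,::-1]
c=np.clip(a[150:290,250:410].astype(float)*1.7,0,255).astype('uint8')
cv2.imwrite("pics/scene10.png",cv2.resize(c,None,fx=4,fy=4,interpolation=cv2.INTER_CUBIC))
```

```text
t 25.8 pos [565.9 153.3  35.7] jaw yaw 41.0 fingerdir [-0.004 -0.001 -1.   ] jaw z -0.004 w 0.579 F [ 0.1 -0.4 -1. ] q7 0.51
```

View pics/scene10.png

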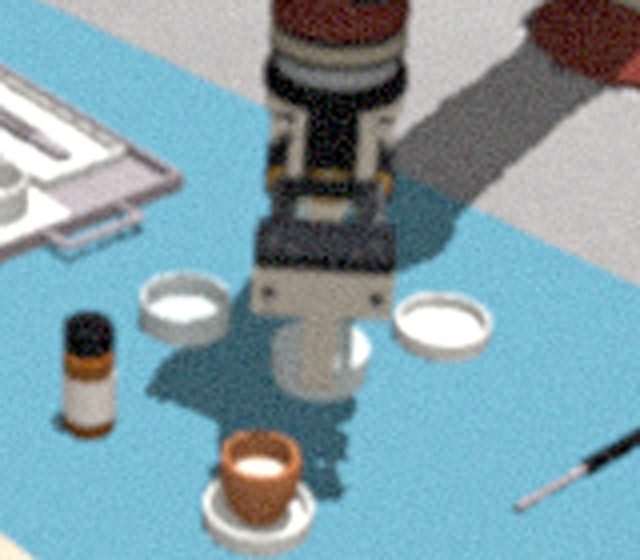

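The dish is lifted level in the jaws at (322,360), and the width fits the 55 mm lid. I'll carry it to the tub.

Request:
drive_tool(
  moves=[
    [0, [0, 0, 0.03], [0, 0, 0]],
    [0, [0, 0, 0.03], [0, 0, 0]],
    [0, [0, -0.01, 0.015], [0, 0, -2]],
    [0, [0, -0.025, 0], [0, 0, -3]],
    [0, [0, -0.033, 0], [0, 0, -4]],
    [0, [0, -0.033, 0], [0, 0, -4]],
    [0, [0, -0.033, 0], [0, 0, -4]],
    [0, [0, -0.033, 0], [0, 0, -4]],
    [0, [0, -0.033, 0], [0, 0, -4]],
    [0, [0, -0.033, 0], [0, 0, -4]],
  ],
)

```text
clock: 26.68
ee_pos: [0.5696, -0.0731, 0.1275]
tcp_rot: [-0.542, 0.441, -0.449, 0.557]
contact_force: [0.1, -0.4, -0.4]
width: 0.581
```

```bash
python3 -c "
from h import *;st()"
```

```text
t 26.68 pos [569.6 -73.1 127.5] jaw yaw 12.0 fingerdir [ 0.022  0.009 -1.   ] jaw z 0.023 w 0.581 F [ 0.1 -0.4 -0.4] q7 0.49
```

Request:
drive_tool(
  moves=[
    [0, [0, -0.03, 0], [-0.5, 1.2, -3]],
    [0, [0, -0.03, 0], [0, 0, -3]],
    [0, [0, -0.03, 0], [0, 0, -3]],
    [0, [0, -0.025, 0], [0, 0, -3]],
    [0, [0, -0.015, -0.01], [0, 0, 0]],
    [0, [0, -0.01, -0.02], [0, 0, 0]],
    [0, [0, 0, -0.02], [0, 0, 0]],
    [0, [0, 0, -0.015], [0, 0, 0]],
    [0, [0, 0, 0], [0, 0, 0]],
    [0, [0, 0, 0], [0, 0, 0]],
  ],
)

```text
clock: 27.52
ee_pos: [0.5692, -0.2366, 0.0717]
tcp_rot: [0.491, -0.5, 0.516, -0.493]
contact_force: [-0.5, 0.2, -0.4]
width: 0.582
```

```bash
python3 -c "
from h import *;st()"
```

```text
t 27.52 pos [ 569.2 -236.6   71.7] jaw yaw -1.8 fingerdir [ 0.017 -0.015 -1.   ] jaw z 0.017 w 0.582 F [-0.5  0.2 -0.4] q7 0.56
```

Request:
drive_tool(
  moves=[
    [0, [-0.001, 0.009, 0], [0.8, 0.9, -1.5]],
    [0, [0, 0, 0], [0, 0, 0]],
    [0, [0, 0, -0.01], [0, 0, 0]],
    [0, [0, 0, -0.01], [0, 0, 0]],
    [0, [0, 0, -0.008], [0, 0, 0]],
    [0, [0, 0, 0], [0, 0, 0]],
    [0, [0, 0, 0], [0, 0, 0]],
    [0, [0, 0, 0], [0, 0, 0]],
    [0, [0, 0, 0], [0, 0, 0]],
    [0, [0, 0, 0], [0, 0, 0]],
  ],
)

```text
clock: 28.35
ee_pos: [0.5705, -0.2278, 0.0458]
tcp_rot: [0.485, -0.51, 0.516, -0.487]
contact_force: [0.2, 0.7, -0.7]
width: 0.583
```

Run:
```python
from h import *;st()
from plant import imaging
s=imaging.snapshot("scene"); np.savez("pics/scene11.npz",**s); a=s["color"][:,:,::-1]
c=np.clip(a[120:220,170:300].astype(float)*1.7,0,255).astype('uint8')
cv2.imwrite("pics/scene11.png",cv2.resize(c,None,fx=5,fy=5,interpolation=cv2.INTER_CUBIC))
```

```text
t 28.35 pos [ 570.5 -227.8   45.8] jaw yaw -3.1 fingerdir [ 0.008 -0.004 -1.   ] jaw z 0.008 w 0.583 F [ 0.2  0.7 -0.7] q7 0.54
```

View pics/scene11.png

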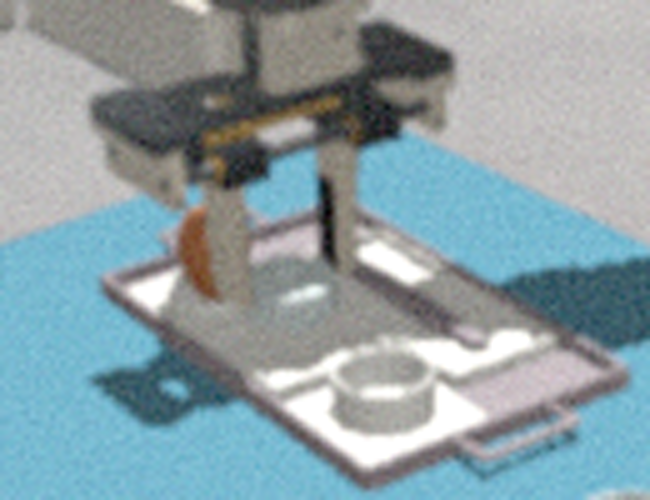

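The picture shows the dish held over the tub at (292,290) and the egg standing behind it. I'll lower it.

Request:
drive_tool(
  moves=[
    [0, [-0.003, 0.001, -0.005], [0.2, 0.4, 0]],
    [0, [0, 0, -0.008], [0, 0, 0]],
    [0, [0, 0, -0.006], [0, 0, 0]],
    [0, [0, 0, -0.003], [0, 0, 0]],
    [0, [0, 0, 0], [0, 0, 0]],
    [0, [0, 0, 0], [0, 0, 0]],
    [0, [0, 0, 0], [0, 0, 0]],
    [0, [0, 0, 0], [0, 0, 0]],
    [0, [0, 0, 0], [0, 0, 0]],
    [0, [0, 0, 0], [0, 0, 0]],
  ],
)

```text
clock: 29.23
ee_pos: [0.5674, -0.227, 0.0217]
tcp_rot: [0.486, -0.513, 0.514, -0.486]
contact_force: [-0.3, -0.4, -0.5]
width: 0.584
```

```bash
python3 -c "
from h import *;st()"
```

```text
t 29.23 pos [ 567.4 -227.    21.7] jaw yaw -3.1 fingerdir [ 0.001 -0.    -1.   ] jaw z 0.001 w 0.584 F [-0.3 -0.4 -0.5] q7 0.55
```

Request:
drive_tool(
  moves=[
    [0, [0, 0, -0.002], [0, 0, 0]],
    [0, [0, 0, -0.001], [0, 0, 0]],
    [0, [0, 0, 0], [0, 0, 0]],
    [0, [0, 0, 0], [0, 0, 0]],
    [0, [0, 0, 0], [0, 0, 0]],
    [0, [0, 0, 0], [0, 0, 0]],
    [0, [0, 0, -0.001], [0, 0, 0]],
    [0, [0, 0, 0], [0, 0, 0]],
    [0, [0, 0, 0], [0, 0, 0]],
    [0, [0, 0, 0], [0, 0, 0]],
  ],
)

```text
clock: 30.07
ee_pos: [0.5681, -0.2272, 0.0182]
tcp_rot: [0.486, -0.512, 0.514, -0.487]
contact_force: [0.2, 0.5, -0.2]
width: 0.58
```

```bash
python3 -c "
from h import *;st()"
```

```text
t 30.07 pos [ 568.1 -227.2   18.2] jaw yaw -3.1 fingerdir [ 0.003 -0.001 -1.   ] jaw z 0.003 w 0.58 F [ 0.2  0.5 -0.2] q7 0.56
```

Request:
drive_tool(
  moves=[
    [0, [0, 0, -0.001], [0, 0, 0]],
    [0, [0, 0, 0], [0, 0, 0]],
    [0, [0, 0, 0], [0, 0, 0]],
    [0.62, [0, 0, 0], [0, 0, 0]],
    [0.66, [0, 0, 0], [0, 0, 0]],
    [0.72, [0, 0, 0], [0, 0, 0]],
    [0.72, [0, 0, 0], [0, 0, 0]],
    [0.72, [0, 0, 0.01], [0, 0, 0]],
    [0.72, [0, 0, 0.02], [0, 0, 0]],
    [0.72, [0, 0, 0.03], [0, 0, 0]],
  ],
)

```text
clock: 30.9
ee_pos: [0.5637, -0.2251, 0.0743]
tcp_rot: [-0.488, 0.517, -0.51, 0.485]
contact_force: [0.4, -1.5, 0.2]
width: 0.719
```

Run:
```python
from h import *;st()
from plant import imaging
s=imaging.snapshot("scene"); np.savez("pics/scene12.npz",**s); a=s["color"][:,:,::-1]
c=np.clip(a[120:220,170:300].astype(float)*1.7,0,255).astype('uint8')
cv2.imwrite("pics/scene12.png",cv2.resize(c,None,fx=5,fy=5,interpolation=cv2.INTER_CUBIC))
```

```text
t 30.9 pos [ 563.7 -225.1   74.3] jaw yaw -3.1 fingerdir [-0.01   0.004 -1.   ] jaw z -0.01 w 0.719 F [ 0.4 -1.5  0.2] q7 0.53
```

View pics/scene12.png

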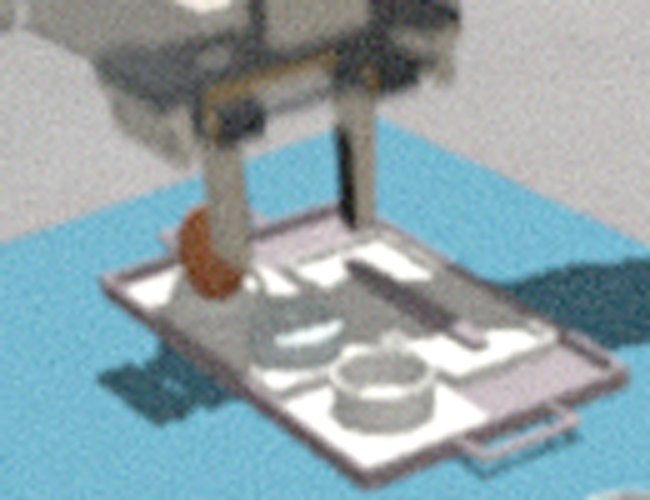

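The dish sits in the tub at (297,335). The vial is next.

Request:
drive_tool(
  moves=[
    [0.7, [0, 0, 0.03], [0.2, -0.5, 0]],
    [0.6, [0.004, 0.01, 0.025], [0, 0, 1]],
    [0.6, [0.009, 0.025, 0.008], [0, 0, 3]],
    [0.6, [0.012, 0.034, 0], [0, 0, 3]],
    [0.6, [0.012, 0.034, 0], [0, 0, 3]],
    [0.6, [0.012, 0.034, 0], [0, 0, 3]],
    [0.6, [0.012, 0.034, 0], [0, 0, 3]],
    [0.6, [0.012, 0.034, 0], [0, 0, 3]],
    [0.6, [0.012, 0.034, 0], [0, 0, 3]],
    [0.6, [0.01, 0.025, 0], [0, 0, 3]],
  ],
)

```text
clock: 31.78
ee_pos: [0.6651, 0.0328, 0.1631]
tcp_rot: [-0.579, 0.387, -0.407, 0.591]
contact_force: [0.6, 0.3, -0.6]
width: 0.6
```

```bash
python3 -c "
from h import *;st()"
```

```text
t 31.78 pos [665.1  32.8 163.1] jaw yaw 21.7 fingerdir [ 0.033 -0.001 -0.999] jaw z 0.03 w 0.6 F [ 0.6  0.3 -0.6] q7 0.43
```

Request:
drive_tool(
  moves=[
    [0.6, [0.004, 0.02, 0], [0, 1.8, 0]],
    [0.6, [0.004, 0.015, 0], [0, 0, 0]],
    [0.6, [0, 0, -0.01], [0, 0, 0]],
    [0.6, [0, 0, -0.02], [0, 0, 0]],
    [0.6, [0, 0, -0.015], [0, 0, 0]],
    [0.6, [0, 0, 0], [0, 0, 0]],
    [0.6, [0, 0, 0], [0, 0, 0]],
    [0.6, [0, 0, 0], [0, 0, 0]],
    [0.6, [0, 0, 0], [0, 0, 0]],
    [0.6, [0, 0, 0], [0, 0, 0]],
  ],
)

```text
clock: 32.62
ee_pos: [0.6739, 0.0713, 0.1198]
tcp_rot: [-0.585, 0.393, -0.398, 0.587]
contact_force: [0.6, -0.7, 0.1]
width: 0.601
```

```bash
python3 -c "
from h import *;st()"
```

```text
t 32.62 pos [673.9  71.3 119.8] jaw yaw 22.0 fingerdir [ 0.009 -0.002 -1.   ] jaw z 0.007 w 0.601 F [ 0.6 -0.7  0.1] q7 0.38
```

Request:
drive_tool(
  moves=[
    [0.6, [0.001, 0.009, -0.005], [0.1, 0.5, 0]],
    [0.6, [0, 0, -0.012], [0, 0, 0]],
    [0.6, [0, 0, -0.008], [0, 0, 0]],
    [0.6, [0, 0, 0], [0, 0, 0]],
    [0.6, [0, 0, 0], [0, 0, 0]],
    [0.6, [0, 0, 0], [0, 0, 0]],
    [0.6, [0, 0, 0], [0, 0, 0]],
    [0.6, [0, 0, 0], [0, 0, 0]],
    [0.6, [0, 0, 0], [0, 0, 0]],
    [0.6, [0, 0, 0], [0, 0, 0]],
  ],
)

```text
clock: 33.45
ee_pos: [0.6762, 0.0807, 0.0939]
tcp_rot: [-0.585, 0.395, -0.396, 0.587]
contact_force: [-0.4, -0.4, -0.6]
width: 0.601
```

Run:
```python
from h import *;st()
from plant import imaging
s=imaging.snapshot("scene"); np.savez("pics/scene13.npz",**s); a=s["color"][:,:,::-1]
c=np.clip(a[150:290,200:360].astype(float)*1.7,0,255).astype('uint8')
cv2.imwrite("pics/scene13.png",cv2.resize(c,None,fx=4,fy=4,interpolation=cv2.INTER_CUBIC))
```

```text
t 33.45 pos [676.2  80.7  93.9] jaw yaw 22.0 fingerdir [ 0.003  0.001 -1.   ] jaw z 0.003 w 0.601 F [-0.4 -0.4 -0.6] q7 0.37
```

View pics/scene13.png

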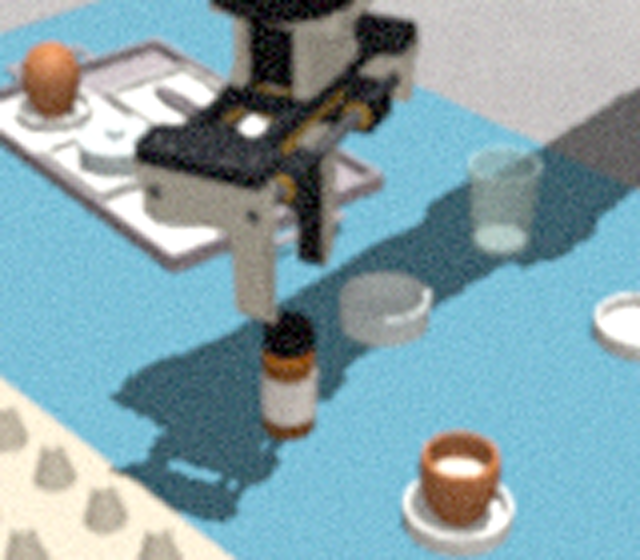

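The picture shows the finger tips at (257,315) and (312,260), bracketing the vial cap at (290,320). The egg and dish are in place behind it. I'll descend to z of about 30.

Request:
drive_tool(
  moves=[
    [0.6, [-0.001, -0.0005, -0.008], [0, 0.1, 0]],
    [0.6, [0, 0, -0.012], [0, 0, 0]],
    [0.6, [0, 0, -0.012], [0, 0, 0]],
    [0.6, [0, 0, -0.012], [0, 0, 0]],
    [0.6, [0, 0, -0.009], [0, 0, 0]],
    [0.6, [0, 0, -0.004], [0, 0, 0]],
    [0.6, [0, 0, 0], [0, 0, 0]],
    [0.6, [0, 0, 0], [0, 0, 0]],
    [0.6, [0, 0, 0], [0, 0, 0]],
    [0.6, [0, 0, 0], [0, 0, 0]],
  ],
)

```text
clock: 34.33
ee_pos: [0.6735, 0.0798, 0.0287]
tcp_rot: [0.587, -0.397, 0.395, -0.585]
contact_force: [0.1, -0.5, 0.5]
width: 0.601
```

```bash
python3 -c "
from h import *;st()"
```

```text
t 34.33 pos [673.5  79.8  28.7] jaw yaw 21.9 fingerdir [-0.003  0.    -1.   ] jaw z -0.003 w 0.601 F [ 0.1 -0.5  0.5] q7 0.39
```

Request:
drive_tool(
  moves=[
    [0.5, [0.001, 0, 0.001], [0, -0.1, 0]],
    [0.42, [0, 0, 0], [0, 0, 0]],
    [0.38, [0, 0, 0], [0, 0, 0]],
    [0.35, [0, 0, 0], [0, 0, 0]],
    [0.32, [0, 0, 0], [0, 0, 0]],
    [0.3, [0, 0, 0], [0, 0, 0]],
    [0.2, [0, 0, 0], [0, 0, 0]],
    [0, [0, 0, 0], [0, 0, 0]],
    [0, [0, 0, 0], [0, 0, 0]],
    [0, [0, 0, 0], [0, 0, 0]],
  ],
)

```text
clock: 35.17
ee_pos: [0.6763, 0.08, 0.0324]
tcp_rot: [-0.585, 0.395, -0.397, 0.587]
contact_force: [-1.2, 1.0, 0.1]
width: 0.315
```

```bash
python3 -c "
from h import *;st()"
```

```text
t 35.17 pos [676.3  80.   32.4] jaw yaw 22.0 fingerdir [ 0.004  0.001 -1.   ] jaw z 0.004 w 0.315 F [-1.2  1.   0.1] q7 0.39
```

Gripped at 29.3 mm. I'll lift and carry it to the socket at (573,-141).

Request:
drive_tool(
  moves=[
    [0, [0, 0, 0.01], [0, 0, 0]],
    [0, [0, 0, 0.025], [0, 0, 0]],
    [0, [0, 0, 0.03], [0, 0, 0]],
    [0, [-0.005, -0.01, 0.025], [0, 0, -1]],
    [0, [-0.012, -0.025, 0.005], [0, 0, -3]],
    [0, [-0.014, -0.03, 0], [0, 0, -3]],
    [0, [-0.014, -0.03, 0], [0, 0, -3]],
    [0, [-0.014, -0.03, 0], [0, 0, -3]],
    [0, [-0.014, -0.03, 0], [0, 0, -3]],
    [0, [-0.012, -0.025, 0], [0, 0, -3]],
  ],
)

```text
clock: 36.0
ee_pos: [0.5902, -0.0936, 0.1373]
tcp_rot: [-0.508, 0.484, -0.488, 0.519]
contact_force: [0.8, -0.4, 0.4]
width: 0.316
```

```bash
python3 -c "
from h import *;st()"
```

```text
t 36.0 pos [590.2 -93.6 137.3] jaw yaw 3.2 fingerdir [ 0.015  0.008 -1.   ] jaw z 0.015 w 0.316 F [ 0.8 -0.4  0.4] q7 0.39
```

Request:
drive_tool(
  moves=[
    [0, [-0.008, -0.02, 0], [-0.4, 0.8, 0]],
    [0, [-0.004, -0.012, 0], [0, 0, 0]],
    [0, [0, 0, -0.005], [0, 0, 0]],
    [0, [0, 0, -0.01], [0, 0, 0]],
    [0, [0, 0, -0.01], [0, 0, 0]],
    [0, [0, 0, -0.005], [0, 0, 0]],
    [0, [0, 0, 0], [0, 0, 0]],
    [0, [0, 0, 0], [0, 0, 0]],
    [0, [0, 0, 0], [0, 0, 0]],
    [0, [0, 0, 0], [0, 0, 0]],
  ],
)

```text
clock: 36.83
ee_pos: [0.5768, -0.1266, 0.1058]
tcp_rot: [-0.512, 0.487, -0.486, 0.514]
contact_force: [0.4, 0.2, 0.4]
width: 0.312
```

Run:
```python
from h import *;st()
from plant import imaging
s=imaging.snapshot("scene"); np.savez("pics/scene14.npz",**s); a=s["color"][:,:,::-1]
c=np.clip(a[110:230,180:320].astype(float)*1.7,0,255).astype('uint8')
cv2.imwrite("pics/scene14.png",cv2.resize(c,None,fx=5,fy=5,interpolation=cv2.INTER_CUBIC))
```

```text
t 36.83 pos [ 576.8 -126.6  105.8] jaw yaw 3.0 fingerdir [ 0.001  0.003 -1.   ] jaw z 0.002 w 0.312 F [0.4 0.2 0.4] q7 0.45
```

View pics/scene14.png

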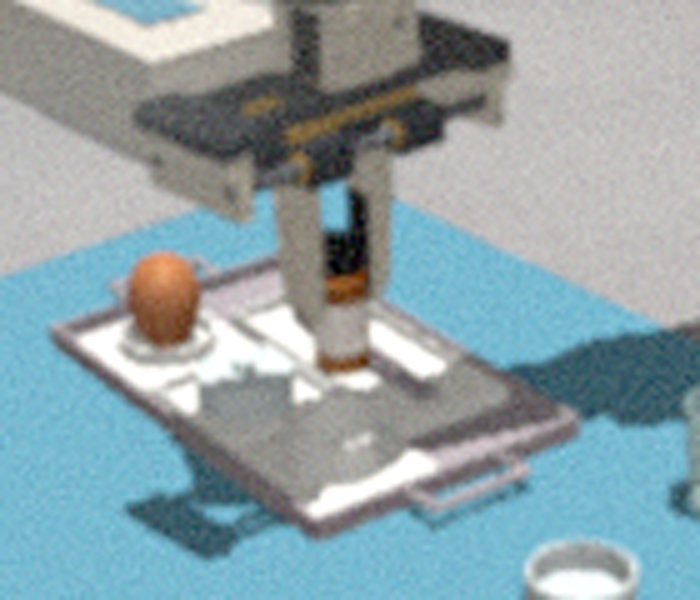

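The picture shows the vial hanging upright at (345,310) and the egg in its cup at (165,300). I'll centre it over the socket.

Request:
drive_tool(
  moves=[
    [0, [-0.002, -0.007, 0], [-0.2, 0, 0]],
    [0, [-0.002, -0.006, 0], [0, 0, 0]],
    [0, [0, 0, -0.005], [0, 0, 0]],
    [0, [0, 0, -0.01], [0, 0, 0]],
    [0, [0, 0, -0.01], [0, 0, 0]],
    [0, [0, 0, -0.003], [0, 0, 0]],
    [0, [0, 0, 0], [0, 0, 0]],
    [0, [0, 0, 0], [0, 0, 0]],
    [0, [0, 0, 0], [0, 0, 0]],
    [0, [0, 0, 0], [0, 0, 0]],
  ],
)

```text
clock: 37.72
ee_pos: [0.5723, -0.1415, 0.0748]
tcp_rot: [-0.513, 0.486, -0.488, 0.513]
contact_force: [0.6, 0.1, -0.2]
width: 0.31
```

Run:
```python
from h import *;st()
from plant import imaging
for n in ("scene","top"):
    s=imaging.snapshot(n); np.savez(f"pics/{n}15.npz",**s); a=s["color"][:,:,::-1]
    c=a[110:230,180:320] if n=="scene" else a[160:270,300:440]
    c=np.clip(c.astype(float)*1.7,0,255).astype('uint8')
    cv2.imwrite(f"pics/{n}15.png",cv2.resize(c,None,fx=5,fy=5,interpolation=cv2.INTER_CUBIC))
```

```text
t 37.72 pos [ 572.3 -141.5   74.8] jaw yaw 3.0 fingerdir [ 0.002 -0.002 -1.   ] jaw z 0.002 w 0.31 F [ 0.6  0.1 -0.2] q7 0.48
```

View pics/scene15.png

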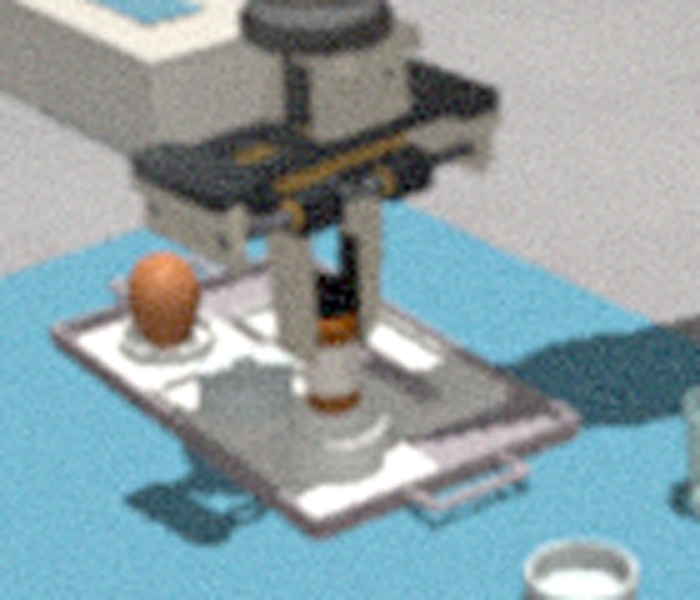

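Run:
```python
from h import *
t=load("pics/top0.npz"); s=load("pics/scene15.npz")
print(onplane(t,[(342,204),(342.3,203.8)],0.032)*1000, onplane(s,[(180+340/5,110+415/5)],0.032)*1000)
print(proj(s,[[.5723,-.1415,.0424],[.573,-.141,.032]]), "vial bottom seen",180+333/5,110+407/5)
```

```text
[[ 570.38452187 -140.45218572   32.        ]
 [ 570.9292981  -141.27902104   32.        ]] [[ 566.50631539 -141.2833715    32.        ]]
[[246.09799173 190.27990911]
 [246.16401685 193.84127414]] vial bottom seen 246.6 191.4
```

Both checks put the socket centre within 3 mm of the target. I'll lower the vial.

Request:
drive_tool(
  moves=[
    [0, [-0.0005, 0, -0.005], [0, 0, 0]],
    [0, [0, 0, -0.008], [0, 0, 0]],
    [0, [0, 0, -0.008], [0, 0, 0]],
    [0, [0, 0, -0.005], [0, 0, 0]],
    [0, [0, 0, -0.003], [0, 0, 0]],
    [0, [0, 0, 0], [0, 0, 0]],
    [0, [0, 0, 0], [0, 0, 0]],
    [0, [0, 0, 0], [0, 0, 0]],
    [0, [0, 0, 0], [0, 0, 0]],
    [0, [0, 0, 0], [0, 0, 0]],
  ],
)

```text
clock: 38.65
ee_pos: [0.5721, -0.1414, 0.043]
tcp_rot: [-0.513, 0.486, -0.488, 0.513]
contact_force: [0.1, -0.3, -0.3]
width: 0.312
```

```bash
python3 -c "
from h import *;st()"
```

```text
t 38.65 pos [ 572.1 -141.4   43. ] jaw yaw 3.0 fingerdir [ 0.003 -0.002 -1.   ] jaw z 0.003 w 0.312 F [ 0.1 -0.3 -0.3] q7 0.5
```

Request:
drive_tool(
  moves=[
    [0, [0, 0, -0.002], [0, 0, 0]],
    [0, [0, 0, -0.001], [0, 0, 0]],
    [0, [0, 0, 0], [0, 0, 0]],
    [0, [0, 0, 0], [0, 0, 0]],
    [0, [0, 0, 0], [0, 0, 0]],
    [0, [0, 0, 0], [0, 0, 0]],
    [0, [0, 0, -0.001], [0, 0, 0]],
    [0, [0, 0, 0], [0, 0, 0]],
    [0, [0, 0, 0], [0, 0, 0]],
    [0, [0, 0, 0], [0, 0, 0]],
  ],
)

```text
clock: 39.48
ee_pos: [0.5728, -0.1415, 0.0395]
tcp_rot: [-0.512, 0.485, -0.488, 0.514]
contact_force: [-0.1, 0.0, -1.2]
width: 0.319
```

```bash
python3 -c "
from h import *;st()"
```

```text
t 39.48 pos [ 572.8 -141.5   39.5] jaw yaw 3.0 fingerdir [ 0.005 -0.002 -1.   ] jaw z 0.005 w 0.319 F [-0.1  0.  -1.2] q7 0.5
```

At 39.5 mm, against an expected floor at 39.4. I'll press one more small step and check before releasing.

Request:
drive_tool(
  moves=[
    [0, [0, 0, -0.001], [0, 0, 0]],
    [0, [0, 0, 0], [0, 0, 0]],
    [0, [0, 0, 0], [0, 0, 0]],
    [0.33, [0, 0, 0], [0, 0, 0]],
    [0.36, [0, 0, 0], [0, 0, 0]],
    [0.42, [0, 0, 0], [0, 0, 0]],
    [0.5, [0, 0, 0], [0, 0, 0]],
    [0.55, [0, 0, 0], [0, 0, 0]],
    [0.55, [0, 0, 0], [0, 0, 0]],
    [0.55, [0, 0, 0.01], [0, 0, 0]],
  ],
)

```text
clock: 40.32
ee_pos: [0.572, -0.1414, 0.0481]
tcp_rot: [-0.513, 0.486, -0.488, 0.513]
contact_force: [0.3, 0.2, -0.4]
width: 0.548
```

```bash
python3 -c "
from h import *;st()"
```

```text
t 40.32 pos [ 572.  -141.4   48.1] jaw yaw 3.0 fingerdir [ 0.002 -0.002 -1.   ] jaw z 0.002 w 0.548 F [ 0.3  0.2 -0.4] q7 0.5
```

Next I'll raise the arm straight up and move away so the caddy is clear in both views.

Request:
drive_tool(
  moves=[
    [0.55, [0, 0, 0.015], [0, 0, 0]],
    [0.55, [0, 0, 0.025], [0, 0, 0]],
    [0.55, [0, 0, 0.035], [0, 0, 0]],
    [0.55, [0, 0, 0.035], [0, 0, 0]],
    [0.55, [0, 0.01, 0.015], [0, 0, 1]],
    [0.55, [0, 0.03, 0], [0, 0, 2]],
    [0.55, [0, 0.035, 0], [0, 0, 2]],
    [0.55, [0, 0.035, 0], [0, 0, 2]],
    [0.55, [0, 0.035, 0], [0, 0, 2]],
    [0.55, [0, 0.035, 0], [0, 0, 2]],
  ],
)

```text
clock: 41.15
ee_pos: [0.5714, 0.0296, 0.1908]
tcp_rot: [-0.553, 0.433, -0.447, 0.554]
contact_force: [-0.1, 0.3, -0.0]
width: 0.547
```

Request:
drive_tool(
  moves=[
    [0.55, [0, 0.035, 0], [0, 0, 2]],
    [0.55, [0, 0.035, 0], [0, 0, 2]],
    [0.55, [0, 0.035, 0], [0, 0, 2]],
    [0.55, [0, 0.03, 0], [0, 0, 2]],
    [0.55, [0, 0.02, 0], [0, 0, 0]],
    [0.55, [0, 0.01, 0], [0, 0, 0]],
    [0.55, [0, 0, 0], [0, 0, 0]],
    [0.55, [0, 0, 0], [0, 0, 0]],
    [0.55, [0, 0, 0], [0, 0, 0]],
    [0.55, [0, 0, 0], [0, 0, 0]],
  ],
)

```text
clock: 41.98
ee_pos: [0.5687, 0.2099, 0.1979]
tcp_rot: [-0.582, 0.387, -0.403, 0.591]
contact_force: [0.4, -0.1, -0.2]
width: 0.548
```

Run:
```python
from h import *;st()
from plant import imaging
for n in ("scene","top"):
    s=imaging.snapshot(n); np.savez(f"pics/{n}16.npz",**s); a=s["color"][:,:,::-1]
    c=a[140:300,170:400] if n=="scene" else a[150:270,190:440]
    c=np.clip(c.astype(float)*1.7,0,255).astype('uint8')
    cv2.imwrite(f"pics/{n}16.png",cv2.resize(c,None,fx=3.2,fy=3.2,interpolation=cv2.INTER_CUBIC))
```

```text
t 41.98 pos [568.7 209.9 197.9] jaw yaw 22.1 fingerdir [ 0.025 -0.003 -1.   ] jaw z 0.022 w 0.548 F [ 0.4 -0.1 -0.2] q7 0.11
```

View pics/scene16.png

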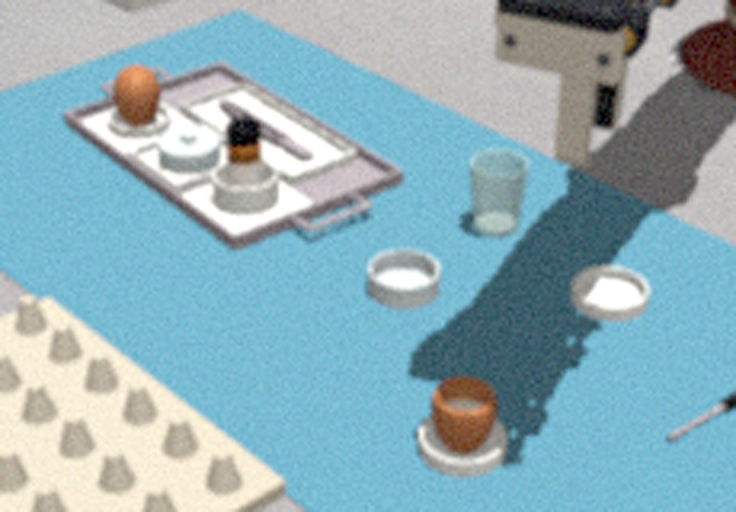

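View pics/top16.png

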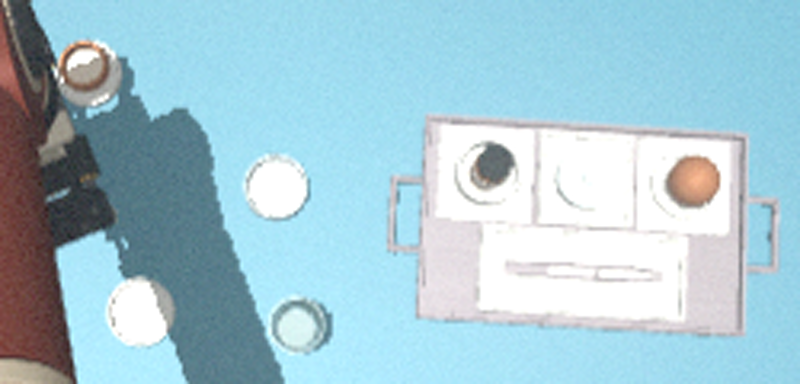

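Both views show the egg upright at scene (135,95), the vial in the socket at (243,160), the dish in the tub at (190,147) and the forceps in the trough. The opened egg and open dish are where they began. Now a numeric check.

Run:
```python
from h import *
t=load("pics/top16.npz"); s=load("pics/scene16.npz")
def cen(S,cond,box):
    im=S["color"].astype(int); m=cond(im[...,0],im[...,1],im[...,2]).astype('uint8'); k=np.zeros_like(m); x0,x1,y0,y1=box; k[y0:y1,x0:x1]=m[y0:y1,x0:x1]
    n,l,st_,c=cv2.connectedComponentsWithStats(k); i=1+np.argmax(st_[1:,4]); return c[i],st_[i].tolist()
br=lambda r,g,b:r>1.25*b
dk=lambda r,g,b:(r+g+b)<130
for nm,f,bt,bs in (("egg",br,(395,425,190,225),(200,225,155,185)),("cap",dk,(335,365,190,215),(235,260,170,190))):
    a,sa=cen(t,f,bt); b,sb=cen(s,f,bs); p,e=tri(t,[a],s,[b]); print(nm,np.round(a,1),sa,np.round(b,1),sb,np.round(p*1000,1),"gap",round(e*1000,1))
# forceps
f,sf=cen(t,lambda r,g,b:(r+g+b)<445,(346,400,226,242)); print("forceps",f,sf,np.round(onplane(t,[f],0.011)*1000,1))
# open egg / open dish before/after
for nm,b in (("odish",(290-30,290,192,225)),):
    c0=cen(load("pics/top0.npz"),lambda r,g,b:r>0.72*b,b)[0];c1=cen(t,lambda r,g,b:r>0.72*b,b)[0];print(nm,c0,c1)
b=(292,325,255,300) ; b=(298,330,250,292)
s0=load("pics/scene0.npz")
print("oegg brown",cen(s0,br,b)[0],cen(s,br,b)[0])
# knob / lid of dish enlarged
c=np.clip(t["color"][175:250,325:425,::-1].astype(float)*1.45,0,255).astype('uint8'); 
g=cv2.createCLAHE(4,(4,4)).apply(cv2.cvtColor(t["color"][175:250,325:425],cv2.COLOR_RGB2GRAY))
cv2.imwrite("pics/fin.png",cv2.resize(g,None,fx=7,fy=7,interpolation=cv2.INTER_CUBIC))
```

```text
egg [406.6 206. ] [399, 199, 16, 15, 190] [212.4 169.6] [205, 161, 16, 19, 219] [ 562.4 -314.1   37. ] gap 2.5Traceback (most recent call last):
  File "<stdin>", line 9, in <module>
  File "<stdin>", line 5, in cen
    return _wrapfunc(a, 'argmax', axis=axis, out=out, **kwds)
    return bound(*args, **kwds)
ValueError: attempt to get argmax of an empty sequence
```

Run:
```python
from h import *
t=load("pics/top16.npz"); s=load("pics/scene16.npz")
def cen(S,cond,box):
    im=S["color"].astype(int); m=cond(im[...,0],im[...,1],im[...,2]).astype('uint8'); k=np.zeros_like(m); x0,x1,y0,y1=box; k[y0:y1,x0:x1]=m[y0:y1,x0:x1]
    n,l,st_,c=cv2.connectedComponentsWithStats(k)
    if n<2: return None,None
    i=1+np.argmax(st_[1:,4]); return c[i],st_[i].tolist()
br=lambda r,g,b:r>1.25*b
dk=lambda r,g,b:(r+g+b)<220
a,sa=cen(t,dk,(335,365,190,215)); b,sb=cen(s,dk,(235,260,170,190)); print(sa,sb,a,b)
p,e=tri(t,[a],s,[b]); print("cap",np.round(p*1000,1),"gap",round(e*1000,1))
f,sf=cen(t,lambda r,g,b:(r+g+b)<435,(346,400,227,242)); print("forceps",f,sf,np.round(onplane(t,[f],0.011)*1000,1))
w=lambda r,g,b:r>0.72*b
print("odish",cen(load("pics/top0.npz"),w,(260,290,192,225))[0],cen(t,w,(260,290,192,225))[0])
s0=load("pics/scene0.npz"); bx=(298,330,250,292)
print("oegg brown",cen(s0,br,bx)[0],cen(s,br,bx)[0])
g=cv2.createCLAHE(4,(4,4)).apply(cv2.cvtColor(t["color"][175:250,325:425],cv2.COLOR_RGB2GRAY))
cv2.imwrite("pics/fin.png",cv2.resize(g,None,fx=7,fy=7,interpolation=cv2.INTER_CUBIC))
```

```text
[339, 195, 11, 12, 97] [241, 176, 12, 14, 130] [344.03092784 200.6185567 ] [245.94615385 182.76923077]
cap [ 573.2 -141.1   65.7] gap 2.0
forceps [369.0797546  234.41717791] [348, 231, 49, 8, 163] [[ 489.3 -215.3   11. ]]
odish [275.55172414 207.86206897] [275.46153846 207.86894587]
oegg brown [314.43266476 269.22063037] [314.56266667 269.05066667]
```

View pics/fin.png

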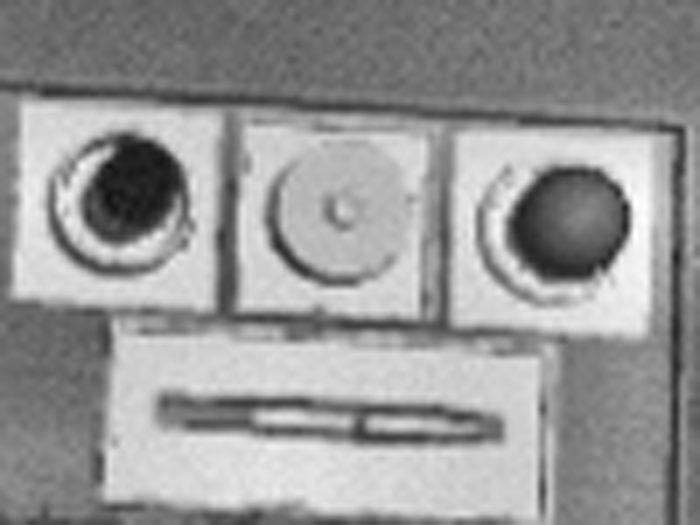

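The enhanced top view shows the vial, lidded dish (knob at (342,208)), egg and forceps all inside their liners. The measurements agree: egg at (562,-314), vial cap at (573,-141) at z 66, forceps at about (489,-215), and the look-alikes moved by less than 1 px. I'll hand in.

```bash
python3 -c "
from plant import ticket; print(ticket.hand_in())"
```

```text
the job is handed in; nothing more can be done
None
```

The caddy is packed and the job was handed in at about 42 s of the 106 s allowed. Forceps, egg, lidded dish and vial each went into their own liner. I lowered the egg until it touched the cup floor before opening the jaws.

Last checks, from both cameras after the arm had moved clear:

| Item | Measured offset | Limit |
|---|---|---|
| Egg from cup centre | about 2 mm, upright | 15 mm |
| Vial cap from socket centre | under 1 mm, upright | 13 mm |
| Forceps from trough centre | about 6 mm, along its length | 34 mm |
| Dish in tub | looks centred, lid up; judged by eye, not measured | 15 mm |
| Opened egg and open dish | moved less than 1 pixel (about 2 to 3 mm) | 20 mm |

- **Disagreements:** the final egg and vial fixes had 2.0 to 2.5 mm between the two camera rays, about the stated calibration accuracy. The vial cap's height read about 2 mm below my estimate.
- **Dish and vial release:** neither showed a clear floor contact force. I released them at the height the dimensions gave, within about 1 mm. Only the egg's contact was felt.

No check failed.

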